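Dock a specimen carrier until the ball clicks, then snap the cover shut

ROBOT

A 7-joint arm with a two-finger parallel gripper is mounted at the origin on a cart in front of the work surface, level with it; the furniture and walls round the work are solid. World frame = base frame: x ahead of the robot, y to its left, z up, the work surface at z = 0. Lengths are in m, angles in degrees, forces in N, time in s.
With the tool pointing down it reaches from about 0.4 to 0.875 m from the base axis. Payload 4.4 kg.
Tool frame: the origin (TCP) lies at the very end of the fingers, on their centre line; the grasp point (between the pads) lies 19 mm behind it; z points along the fingers, y is the direction in which the jaws open and shut (so a half turn about z gives the same grasp; the last joint's range is limited). The gripper opens to 85 mm and grips with 20 to 120 N. Pads are 22 mm wide; open, the fingers measure 114 mm over their backs; the gripper's body (76 mm by 85 mm) begins 54 mm behind the grasp point. The pads swing forward as they close: fully open they stand 13 mm farther back than shut.
Start: joints at [70.428, 36.005, 2.206, 86.941, -1.547, 57.084, -1.146], TCP at [0.177, -0.625, 0.231] pointing down, gripper open.
Joint ranges: [-175.42, 175.42], [-21.48, 121.26], [-71.46, 75.88], [10.55, 141.38], [-63.04, 243.04], [13.31, 113.54], [-168.57, 168.57]. Speed limits (degrees/s): [147.25, 147.25, 180, 180, 180, 180, 180].

INTERFACE

Orientations are given as a 3x3 rotation matrix whose columns are the frame's x, y, z axes.
In Python, from plant import arm gives the robot as it stands.
- The arm moves only by the tool step_arm, never from a script. Its argument "steps" is a list of rows, each a list of 3 entries, a list of its own where there are three numbers: the shift along the tool's x, y, z in mm, then the turn, a rotation vector about the tool's x, y, z in degrees, then the opening, from 0 (shut) to 1 (fully open). A call has 1 to 5 rows; each row shifts and turns the commanded pose from where the row before left it, along the tool's axes as they then stand; what a row does not reach is not made up. A row lasts 1/12 s, in which the tool goes at most 41.7 mm and 7.16 degrees, less where a joint would pass 70% of its speed; a pose out of reach is approached as far as the arm can. A call with a gripper value outside its range is refused whole. The fingers move at their own pace and stop on an object; the grip force is fixed at half the most. Time passes only in rows, so rows that do not move let the fingers close. It gives the time, the measured TCP pose, the force and the opening at its end, in the units of the state.
- arm.get_state(): the state, without advancing time (a new reading comes with each control period).
- arm.camera(name): name is "scene" or "top" or "wrist"; returns a dict with "img" (384x512x3 uint8, red, green, blue), "fov_y" (degrees; the focal length in pixels is half the picture's height over the tangent of half this angle, whatever the lens; pixels are square), "cx", "cy" (the principal point, pixels), "cam_to_world" (4x4, takes a point from camera to world coordinates). Camera axes: x right, y up, looking along -z (the intrinsics and any distortion apply to the point x, -y, -z); pixel columns grow to the right and rows downward; lengths in m; the calibration is good to about 2 mm. A picture is of the moment at which its call begins. There is no depth.
- arm.sign_off(): hands the job in, once; it reports no verdict.
The state is a dict: "time": time; "joint_pos": joint angles; "joint_vel": joint speeds; "effort": joint torques, N m; "tcp_pos": TCP position; "ee_rot": TCP orientation; "force": force on the tool from outside, world axes, zero at the start; "moment": the same for the moment, N m; "opening": finger opening in m.
Only numpy, scipy, OpenCV 4.12 (cv2) and the standard library are available. Lean on these libraries where they do the work, as an engineer would, in place of code of your own. Each camera call takes 0.05 s, during which the arm holds its last target.

TASK

Load the specimen carrier nose first into the docking station on the desk: push it gently along the channel past the sprung side ball until it clicks and is held against its stop, without ramming the stop. Then press the sprung cover down until its catch holds it shut, and leave it so.

Things in the scene. Friction and masses are not known exactly. Their poses are not given: they have to be found in the camera images.
- carrier_center (a point): Centre of the loose specimen carrier, 96 x 34 x 44 mm, 22 mm above its flat underside. Own x points to the nose, z up. Rear: black upright grip rib, x -48..-20, y -7..+7 (14 mm thick), 44 mm high from the underside; pinch it across y at x = -34. Front: block x +2..+48, y -17..+17, 18 mm high. Neck between: 14 mm thick, 18 high.
- carrier: The same carrier (about 0.13 kg), origin at the centre of its underside, same axes. Aluminium front block with a round grey specimen on top (23 mm over the underside). A notch in its +y side, 11 mm wide, centred at x = +26, takes the dock's ball; the nose corner on that side is bevelled.
- dock: Fixed grey docking station, base plate 190 x 110 x 8 mm; origin on the desk under the middle of the channel's mouth, x into the channel, y left, z up. The carrier slides on the plate (z = 8), apron to x = -85. Walls x 0..66, 36 mm apart, top z = 32; flared lead-ins x -12..0, 50 mm apart in front. Catch post at x 17..35, y -52..-42, top z = 50.
- mouth (a point): Middle of the channel's mouth, on the plate's top; axes as the dock. A rigid stop inside, set by hand, lies anywhere from 34 to 46 mm past it, not told: feel for it. Held, the nose is about 0.7 mm short of the stop. Pushing takes 3 to 15 N at the ball and past it (least if held straight), drops below 0 as the ball snaps in over the last 5 mm, then meets the stop. Over 60 N between carrier and dock is ramming.
- ball (a joint): Sprung steel ball in the channel's +y wall, always 22.7 mm before the stop; in m: 0 = fully out (nothing before it, or sitting in the carrier's notch), about 0.003 to 0.005 while the carrier's side presses it in.
- cover (a joint): Cover hinge, rad: 0 = shut, flat on the walls; 1.1 = open, where a light spring holds it. Its axis runs along the dock's y through point hinge.
- hinge (a point): Point on the cover's hinge axis above the channel's middle, 66 mm past the mouth and 34.5 mm over the desk; axes as the dock. The cover reaches from here towards the mouth; shut, its top lies 2 mm above this point.
- cover_edge (a point): Middle of the top of the cover's front edge, 62 mm from the hinge. Flat aluminium plate, 52 wide, 4 thick, with a 5 mm lip in front. About 2 N at the edge holds it down; some 10 N more snaps its side tab (right side, 40 mm from the hinge) under a sprung catch ball, where it stays; else it springs open. Press from above, e.g. 45 mm from the hinge.

How it is judged:
By the outcome, as a careful person would: the job done as asked, in the order asked, and still so for the second after the job is handed in, with the robot touching nothing.
It also fails if it takes over 70 s, if anything falls off the work surface, if the arm or the gripper's body presses on something with over 40 N, if the wrist force passes 120 N, or if a joint passes its speed limit or range.

## Working session

There is one attempt and no reset: what is moved stays moved. The work goes in short steps, Python scripts to look and compute and a tool call to move; the robot and the scene stay as the last step left them, time stands still between calls to the robot, and variables do not carry over. Pictures are saved under pics/ and viewed, and the job is handed in when it is done.

Besides the shell and the picture viewer there is one more tool, called after "Call:" as a command line: name --argument value ..., lists and objects as JSON in quotes. step_arm: Moves the arm, as the interface text tells. Its arguments: {"type":"object","properties":{"steps":{"type":"array","items":{"type":"array"}}},"required":["steps"]}

```bash
ls; mkdir -p pics
cat > h.py <<'E'
import numpy as np, cv2
from plant import arm
def cam(n,fn):
    c=arm.camera(n); cv2.imwrite('pics/'+fn+'.png',c['img'][:,:,::-1]); np.save('pics/'+fn+'.npy',{k:c[k] for k in c},allow_pickle=True); return c
E
python3 - <<'E'
from h import *
s=arm.get_state(); print(s)
for n in ['scene','top','wrist']:
    c=cam(n,n+'0'); print(n,{k:c[k] for k in c if k!='img'})
E
```

```text
pics
{'time': 0.0, 'joint_pos': array([70.42833053, 36.05947127,  2.20249012, 86.99605957, -1.54603243,
       57.08204039, -1.14755915]), 'joint_vel': array([-0.00328742,  0.07425029,  0.02382109,  0.06613749, -0.09608296,
       -0.01128156,  0.08436092]), 'effort': array([-1.04970186e-04, -5.63403261e+01,  1.22660704e+00, -1.93439323e+01,
        1.11363948e-02,  1.07405253e-02,  5.50593086e-05]), 'tcp_pos': array([ 0.17685588, -0.6248371 ,  0.23038244]), 'ee_rot': array([[ 9.62215413e-01,  2.72288813e-01, -5.49689256e-04],
       [ 2.72289365e-01, -9.62213728e-01,  1.80102883e-03],
       [-3.85185458e-05, -1.88265224e-03, -9.99998227e-01]]), 'force': array([-0.10826043, -0.49415768,  0.26978151]), 'moment': array([ 0.03126308, -0.02306355, -0.0391666 ]), 'opening': 0.08546359132028698}
scene {'fov_y': 56.42935928016337, 'cx': 257.021530867861, 'cy': 191.875800894672, 'cam_to_world': array([[-0.83345683,  0.27023571, -0.48199831,  0.16347444],
       [-0.55226862, -0.37786782,  0.74311189,  0.85183818],
       [ 0.01868372,  0.88554422,  0.46417922,  0.45171271],
       [ 0.        ,  0.        ,  0.        ,  1.        ]])}
top {'fov_y': 49.330028841332606, 'cx': 263.2219908644733, 'cy': 195.67775761874722, 'cam_to_world': array([[-0.00933279,  0.98929052, -0.14566112,  0.45815958],
       [-0.99940072, -0.01408389, -0.03162041,  0.21640115],
       [-0.03333324,  0.14527872,  0.9888291 ,  0.89702234],
       [ 0.        ,  0.        ,  0.        ,  1.        ]])}
wrist {'fov_y': 62.67498350501018, 'cx': 250.0810878681392, 'cy': 195.55389855954616, 'cam_to_world': array([[ 0.27144316,  0.91085934,  0.31089207,  0.25793549],
       [-0.96245279,  0.25749574,  0.08591028, -0.60274182],
       [-0.0018012 , -0.3225387 ,  0.94655457,  0.37411569],
       [ 0.        ,  0.        ,  0.        ,  1.        ]])}
```

View pics/scene0.png

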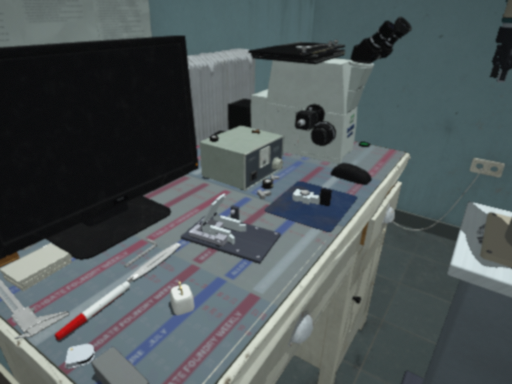

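View pics/top0.png

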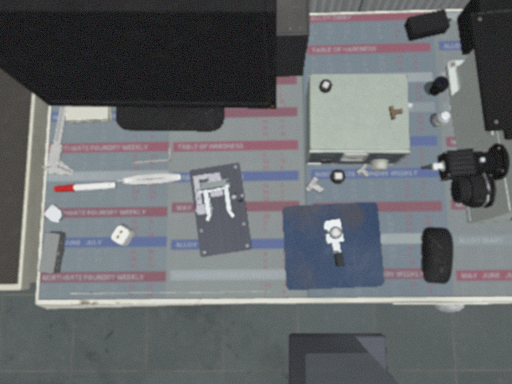

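View pics/wrist0.png

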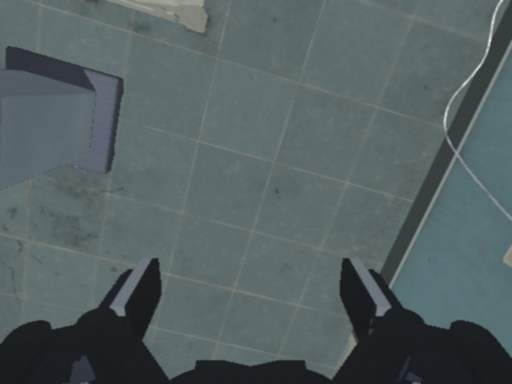

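The scene and top pictures show the dock plate at about (222,208) in the top view, with its mouth facing the front. The carrier is on the blue mat at about (335,240), with its black rib towards the robot. I'll enlarge both.

Run:
```python
import cv2
i=cv2.imread('pics/top0.png')
cv2.imwrite('pics/topA.png',cv2.resize(i[155:265,180:260],None,fx=7,fy=5.4*7/5.4*0.77,interpolation=cv2.INTER_CUBIC) if 0 else cv2.resize(i[155:265,180:260],None,fx=5.4,fy=5.4,interpolation=cv2.INTER_CUBIC))
cv2.imwrite('pics/topB.png',cv2.resize(i[205:275,300:380],None,fx=8,fy=8,interpolation=cv2.INTER_CUBIC))
i=cv2.imread('pics/scene0.png')
cv2.imwrite('pics/sceA.png',cv2.resize(i[170:270,170:345],None,fx=4.5,fy=4.5,interpolation=cv2.INTER_CUBIC))
```

```text
(no output)
```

View pics/topA.png

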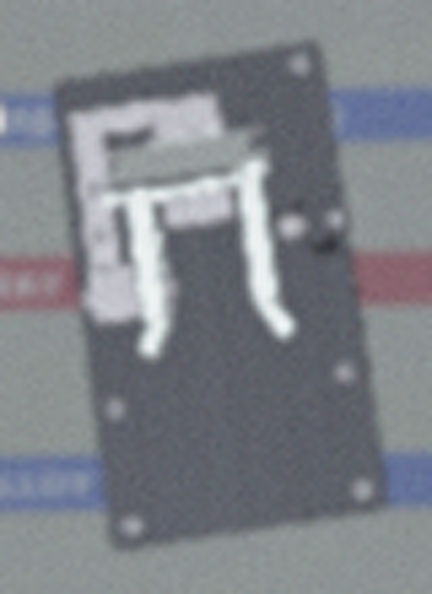

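View pics/topB.png

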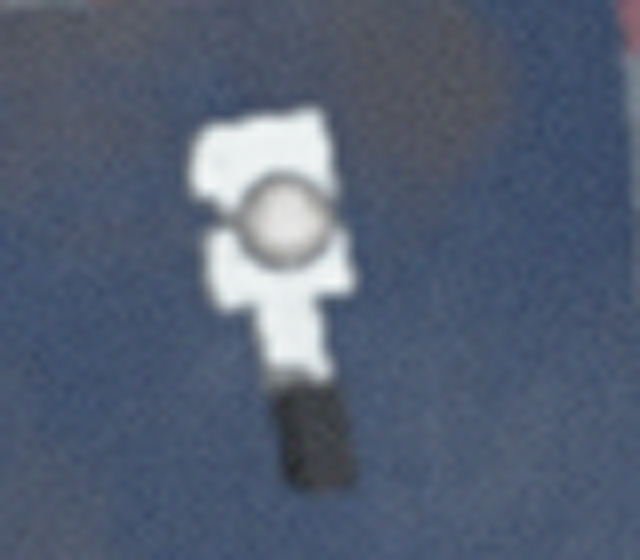

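View pics/sceA.png

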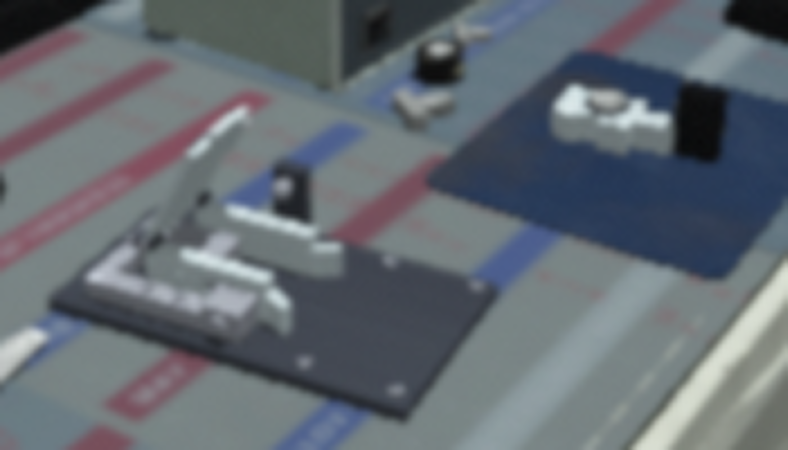

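```bash
cat >> h.py <<'E'
def ray(c,u,v):
    f=192/np.tan(np.radians(c['fov_y']/2)); d=np.array([(u-c['cx'])/f,-(v-c['cy'])/f,-1.]); M=c['cam_to_world']; return M[:3,3],M[:3,:3]@d
def onz(c,u,v,z):
    o,d=ray(c,u,v); return (o+d*(z-o[2])/d[2])
def proj(c,P):
    f=192/np.tan(np.radians(c['fov_y']/2)); M=c['cam_to_world']; q=(np.atleast_2d(P)-M[:3,3])@M[:3,:3]; return np.c_[c['cx']-f*q[:,0]/q[:,2],c['cy']+f*q[:,1]/q[:,2]]
def load(fn): return np.load('pics/'+fn+'.npy',allow_pickle=True).item()
def fit2(L,W):  # rigid 2D: W=R L+t
    L=np.array(L,float);W=np.array(W,float)[:,:2]; l=L-L.mean(0);w=W-W.mean(0)
    a=np.arctan2((l[:,0]*w[:,1]-l[:,1]*w[:,0]).sum(),(l*w).sum()); R=np.array([[np.cos(a),-np.sin(a)],[np.sin(a),np.cos(a)]]); t=W.mean(0)-R@L.mean(0)
    return np.degrees(a),t,(W-(L@R.T+t))*1000
E
python3 - <<'E'
from h import *
np.set_printoptions(precision=4,suppress=True)
c=load('top0')
g=lambda p,s,ox,oy:((p[0]+.5)/s-.5+ox,(p[1]+.5)/s-.5+oy)
pts=[(55,85),(318,40),(385,510),(115,548)]; L=[(.105,.055),(.105,-.055),(-.085,-.055),(-.085,.055)]
W=[onz(c,*g(p,5.4,180,155),.008) for p in pts]; print(np.array(W)); print(fit2(L,W))
# walls front tips z=32
for p in [(150,352),(287,332),(145,195),(250,168)]: print(onz(c,*g(p,5.4,180,155),.032))
# carrier: block nose corners z .018 , rear corners of block
pts=[(200,130),(320,110),(352,290),(218,308)]; L=[(.048,.017),(.048,-.017),(.002,-.017),(.002,.017)]
W=[onz(c,*g(p,8,300,205),.019) for p in pts]; print(np.array(W)); print(fit2(L,W))
print(onz(c,*g((285,220),8,300,205),.023))
R=[onz(c,*g(p,8,300,205),.045) for p in [(275,382),(335,380),(355,485),(290,490)]];print(np.array(R), np.mean(R,0))
E
```

```text
[[0.6473 0.4047 0.008 ]
 [0.6641 0.2981 0.008 ]
 [0.4755 0.272  0.008 ]
 [0.4618 0.378  0.008 ]]
(np.float64(8.071360489664075), array([0.5523, 0.3368]), array([[-1.2234, -1.2954],
       [ 0.1252,  1.0356],
       [-0.3147,  1.5685],
       [ 1.4129, -1.3087]]))
[0.5365 0.361  0.032 ]
[0.5436 0.308  0.032 ]
[0.5979 0.3636 0.032 ]
[0.6079 0.3225 0.032 ]
[[0.5325 0.1164 0.019 ]
 [0.5373 0.085  0.019 ]
 [0.4904 0.0784 0.019 ]
 [0.4861 0.1132 0.019 ]]
(np.float64(6.650134203953162), array([0.4867, 0.0953]), array([[ 0.0247, -1.3749],
       [ 0.9492,  0.9617],
       [-0.3137, -0.2994],
       [-0.6601,  0.7126]]))
[0.5085 0.0956 0.023 ]
[[0.4666 0.1026 0.045 ]
 [0.467  0.0876 0.045 ]
 [0.4409 0.0835 0.045 ]
 [0.4398 0.0997 0.045 ]] [0.4536 0.0933 0.045 ]
```

Run:
```python
from h import *
np.set_printoptions(precision=3,suppress=True)
t=load('top0');s=load('scene0')
for z in (0,.1,.2,.3,.4,.5):
    print(z,onz(t,478,205,z),onz(t,495,180,z),onz(t,430,165,z),onz(t,345,160,z), onz(s,325,145,z))
    print('  px in scene',[proj(s,onz(t,a,b,z))[0] for a,b in [(478,205),(497,165),(430,165)]])
```

```text
0 [ 0.564 -0.212  0.   ] [ 0.617 -0.252  0.   ] [ 0.652 -0.117  0.   ] [0.666 0.066 0.   ] [ 0.634 -0.325  0.   ]
  px in scene [array([330.585, 158.882]), array([313.29 , 149.269]), array([293.585, 161.766])]
0.1 [ 0.552 -0.164  0.1  ] [ 0.599 -0.2    0.1  ] [ 0.631 -0.079  0.1  ] [0.643 0.083 0.1  ] [ 0.53  -0.064  0.1  ]
  px in scene [array([331.663, 134.464]), array([314.975, 126.642]), array([296.244, 136.667])]
0.2 [ 0.54  -0.116  0.2  ] [ 0.582 -0.147  0.2  ] [ 0.609 -0.042  0.2  ] [0.62  0.099 0.2  ] [0.426 0.196 0.2  ]
  px in scene [array([332.927, 105.845]), array([316.961,  99.977]), array([299.353, 107.312])]
0.3 [ 0.528 -0.068  0.3  ] [ 0.564 -0.095  0.3  ] [ 0.587 -0.005  0.3  ] [0.597 0.116 0.3  ] [0.322 0.457 0.3  ]
  px in scene [array([334.428,  71.839]), array([319.335,  68.091]), array([303.038,  72.519])]
0.4 [ 0.517 -0.021  0.4  ] [ 0.546 -0.043  0.4  ] [0.566 0.032 0.4  ] [0.574 0.133 0.4  ] [0.217 0.717 0.4  ]
  px in scene [array([336.242,  30.767]), array([322.226,  29.281]), array([307.476,  30.624])]
0.5 [0.505 0.027 0.5  ] [0.529 0.009 0.5  ] [0.544 0.069 0.5  ] [0.55 0.15 0.5 ] [0.113 0.978 0.5  ]
  px in scene [array([338.475, -19.828]), array([325.82 , -18.983]), array([312.923, -20.796])]
```

Run:
```python
import cv2
i=cv2.imread('pics/top0.png')
cv2.imwrite('pics/topC.png',cv2.resize(i[60:300,300:512],None,fx=2.5,fy=2.5,interpolation=cv2.INTER_CUBIC))
```

```text
(no output)
```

View pics/topC.png

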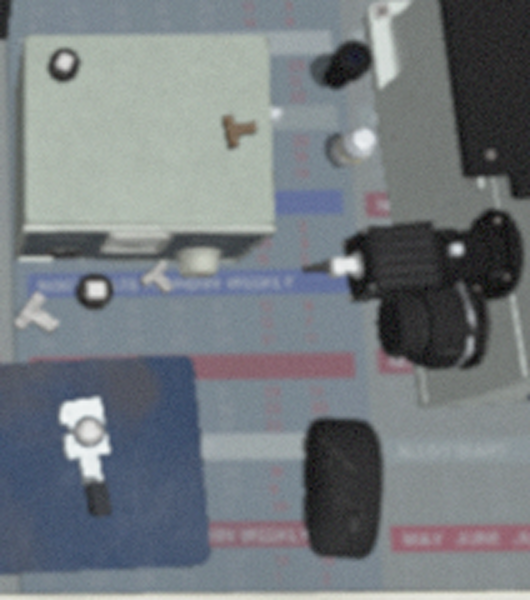

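Run:
```python
from h import *
np.set_printoptions(precision=3,suppress=True)
s=load('scene0')
for u,v in [(405,25),(385,50),(320,130)]:
    o,d=ray(s,u,v)
    print(u,v,[o+d*k for k in (.9,1.0,1.1,1.2,1.3,1.4,1.5)])
print(onz(s,352,160,0),onz(s,408,155,0),onz(s,372,145,0))
print(proj(s,[[.177,-.625,.23]]))
```

```text
405 25 [array([ 0.401, -0.181,  0.413]), array([ 0.427, -0.296,  0.408]), array([ 0.453, -0.411,  0.404]), array([ 0.48 , -0.525,  0.4  ]), array([ 0.506, -0.64 ,  0.395]), array([ 0.532, -0.755,  0.391]), array([ 0.559, -0.87 ,  0.386])]
385 50 [array([ 0.425, -0.13 ,  0.356]), array([ 0.455, -0.239,  0.345]), array([ 0.484, -0.348,  0.335]), array([ 0.513, -0.457,  0.324]), array([ 0.542, -0.566,  0.313]), array([ 0.571, -0.675,  0.303]), array([ 0.6  , -0.784,  0.292])]
320 130 [array([0.507, 0.037, 0.175]), array([ 0.546, -0.054,  0.144]), array([ 0.584, -0.144,  0.113]), array([ 0.622, -0.235,  0.082]), array([ 0.66 , -0.325,  0.052]), array([ 0.698, -0.416,  0.021]), array([ 0.737, -0.507, -0.01 ])]
[ 0.502 -0.245  0.   ] [ 0.359 -0.404  0.   ] [ 0.493 -0.429  0.   ]
[[494.29   83.539]]
```

```bash
cat >> h.py <<'E'
def to(*Ps):
    s=arm.get_state(); R=s['ee_rot']; p=s['tcp_pos'].copy()
    for P in Ps:
        d=R.T@(np.array(P)-p)*1000; print(P,'tool shift mm',d.round(1),'len',np.linalg.norm(d).round(1)); p=np.array(P)
E
python3 -c "
from h import *
to((.13,-.40,.20),(.25,-.335,.20),(.36,-.21,.20),(.415,-.03,.20),(.4536,.0933,.20))"
```

```text
(0.13, -0.4, 0.2) tool shift mm [  16.1 -229.2   30.9] len 231.8
(0.25, -0.335, 0.2) tool shift mm [133.2 -29.9   0. ] len 136.5
(0.36, -0.21, 0.2) tool shift mm [ 1.399e+02 -9.030e+01  1.000e-01] len 166.5
(0.415, -0.03, 0.2) tool shift mm [ 101.9 -158.2    0.2] len 188.2
(0.4536, 0.0933, 0.2) tool shift mm [  70.7 -108.1    0.2] len 129.2
```

Call:
step_arm --steps '[[[2.7, -38, 5], [0, 0, 0], 1], [[2.7, -38, 5], [0, 0, 0], 1], [[2.7, -38, 5], [0, 0, 0], 1], [[2.7, -38, 5], [0, 0, 0], 1], [[2.7, -38, 5], [0, 0, 0], 1]]'

```text
time: 0.57
tcp_pos: [0.1378, -0.4369, 0.206]
ee_rot: [[0.962, 0.272, -0.0], [0.272, -0.962, 0.0], [0.0, -0.0, -1.0]]
force: [0.7, 0.1, -0.9]
opening: 0.0856
```

Call:
step_arm --steps '[[[2.7, -38, 5], [0, 0, 0], 1], [[33, -7.5, 0], [0, 0, 0], 1], [[33, -7.5, 0], [0, 0, 0], 1], [[33, -7.5, 0], [0, 0, 0], 1], [[33, -7.5, 0], [0, 0, 0], 1]]'

```text
time: 0.98
tcp_pos: [0.2503, -0.336, 0.2015]
ee_rot: [[0.962, 0.271, 0.0], [0.271, -0.962, -0.0], [0.0, 0.0, -1.0]]
force: [1.3, -1.0, 0.4]
opening: 0.0854
```

Call:
step_arm --steps '[[[35, -22.5, 0], [0, 0, 0], 1], [[35, -22.5, 0], [0, 0, 0], 1], [[35, -22.5, 0], [0, 0, 0], 1], [[35, -22.5, 0], [0, 0, 0], 1], [[20, -32, 0], [0, 0, 0], 1]]'

```text
time: 1.4
tcp_pos: [0.3745, -0.1748, 0.2016]
ee_rot: [[0.962, 0.273, 0.005], [0.273, -0.962, -0.001], [0.004, 0.003, -1.0]]
force: [2.4, -0.7, 0.2]
opening: 0.0851
```

Call:
step_arm --steps '[[[20, -32, 0], [0, 0, 0], 1], [[20, -32, 0], [0, 0, 0], 1], [[20, -32, 0], [0, 0, 0], 1], [[20, -32, 0], [0, 0, 0], 1], [[20, -30, 0], [0, 0, 0], 1]]'

```text
time: 1.82
tcp_pos: [0.4233, 0.0055, 0.2014]
ee_rot: [[0.962, 0.273, -0.0], [0.273, -0.962, 0.0], [-0.0, -0.0, -1.0]]
force: [0.3, -0.4, -0.7]
opening: 0.0852
```

Call:
step_arm --steps '[[[18, -28, 0], [0, 0, 4], 1], [[18, -27, 0], [0, 0, 5], 1], [[16, -22, 0], [0, 0, 0], 1], [[0, 0, 0], [0, 0, 0], 1]]'

```text
time: 2.15
tcp_pos: [0.4611, 0.0955, 0.2015]
ee_rot: [[0.992, 0.126, 0.004], [0.126, -0.992, 0.004], [0.004, -0.003, -1.0]]
force: [0.6, 0.2, 0.3]
opening: 0.0853
```

Run:
```python
from h import *
s=arm.get_state();print(s['tcp_pos'],s['force'],s['ee_rot'])
c=cam('wrist','w1'); cv2.imwrite('pics/w1b.png',cv2.resize(c['img'][:,:,::-1],None,fx=1.5,fy=1.5,interpolation=cv2.INTER_CUBIC))
```

```text
[0.46114632 0.09545117 0.20148317] [0.56935318 0.24947564 0.25494262] [[ 0.99200443  0.12614502  0.0038265 ]
 [ 0.12613148 -0.99200702  0.00359511]
 [ 0.00424942 -0.00308372 -0.99998622]]
```

View pics/w1b.png

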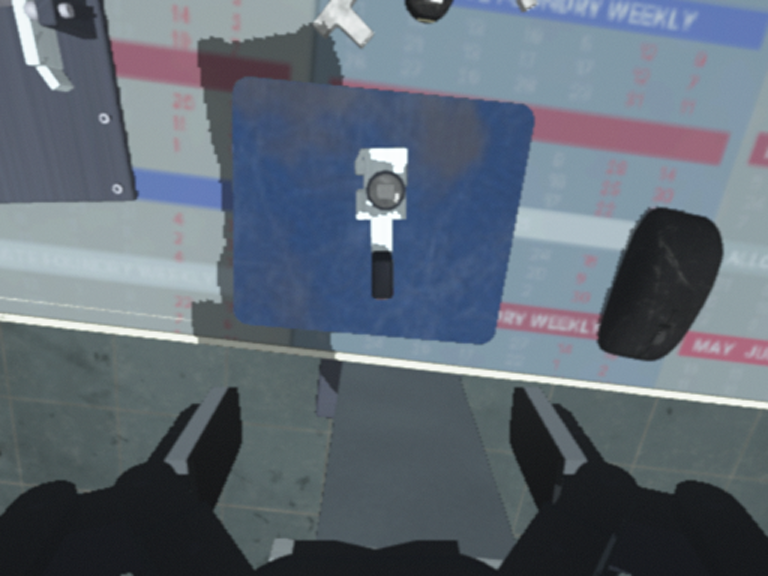

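Run:
```python
import cv2
i=cv2.imread('pics/w1.png')
cv2.imwrite('pics/w1c.png',cv2.resize(i[92:206,220:290],None,fx=5,fy=5,interpolation=cv2.INTER_CUBIC))
```

```text
(no output)
```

View pics/w1c.png

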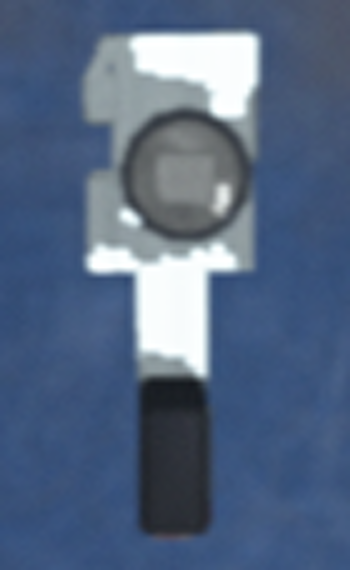

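Run:
```python
from h import *
np.set_printoptions(precision=4,suppress=True)
c=load('w1')
g=lambda p:((p[0]+.5)/5-.5+220,(p[1]+.5)/5-.5+92)
m=.001
pts=[(259,33),(253,270),(86,270)];L=[(.048,-.017),(.002,-.017),(.002,.017)]
W=[onz(c,*g(p),.018+m) for p in pts]
pr=[(143,408),(210,408),(210,531),(140,531)];Lr=[(-.020,.007),(-.02,-.007),(-.048,-.007),(-.048,.007)]
Wr=[onz(c,*g(p),.044+m) for p in pr]
print(fit2(L,W));print(fit2(Lr,Wr));a,t,e=fit2(L+Lr,W+Wr);print(a,t);print(e)
r=np.radians(a);R=np.array([[np.cos(r),-np.sin(r)],[np.sin(r),np.cos(r)]])
print('grasp',R@[-.034,0]+t)
```

```text
(np.float64(7.055273406847523), array([0.4881, 0.0954]), array([[ 0.7136, -0.2045],
       [-0.2666, -0.2064],
       [-0.447 ,  0.4108]]))
(np.float64(6.891087618316749), array([0.4884, 0.0942]), array([[-1.207 , -0.5928],
       [-1.2281,  0.2553],
       [ 1.2689,  0.1216],
       [ 1.1662,  0.2158]]))
7.764879303087281 [0.4882 0.095 ]
[[ 0.4755 -0.3356]
 [-0.5782  0.2275]
 [-0.341   0.899 ]
 [-0.963  -0.9886]
 [-1.1958 -0.1678]
 [ 1.2467  0.1221]
 [ 1.3558  0.2435]]
grasp [0.4545 0.0904]
```

Call:
step_arm --steps '[[[-4, 2, 35], [0, 0, 0], 1], [[-3.4, 2.1, 35], [0, 0, 0], 1], [[0, 0, 35], [0, 0, 0], 1], [[0, 0, 35], [0, 0, 0], 1], [[0, 0, 0], [0, 0, 0], 1]]'

```text
time: 2.62
tcp_pos: [0.4466, 0.0819, 0.0558]
ee_rot: [[0.993, 0.117, -0.013], [0.117, -0.993, -0.004], [-0.013, 0.002, -1.0]]
force: [-0.4, -0.4, -0.2]
opening: 0.0857
```

Run:
```python
from h import *
s=arm.get_state();print(s['tcp_pos'],s['force'])
c=cam('wrist','w2'); cv2.imwrite('pics/w2b.png',cv2.resize(c['img'][:,:,::-1],None,fx=1.5,fy=1.5,interpolation=cv2.INTER_CUBIC))
```

```text
[0.44658551 0.0818587  0.05575857] [-0.44617632 -0.44085794 -0.18035898]
```

View pics/w2b.png

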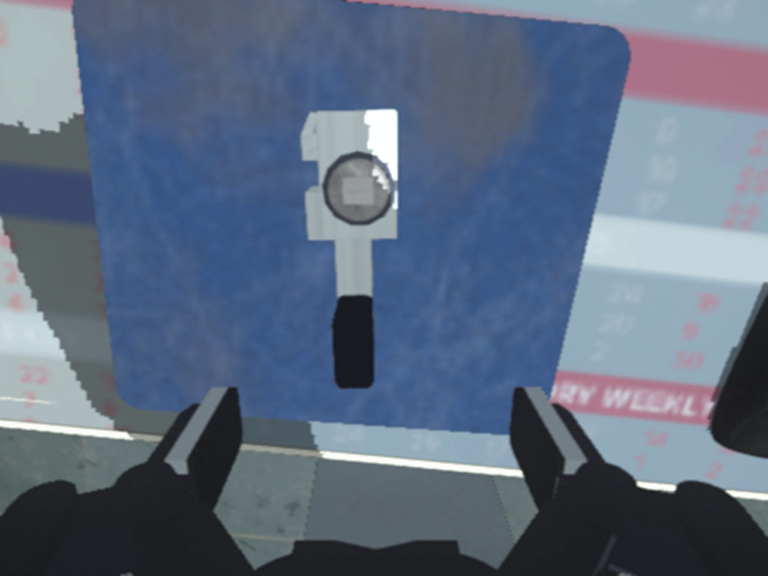

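Call:
step_arm --steps '[[[0, 0, 0], [0, 0, 0], 1], [[0, 0, 0], [0, 0, 0], 1]]'

```text
time: 2.83
tcp_pos: [0.4529, 0.0839, 0.0634]
ee_rot: [[0.993, 0.118, 0.003], [0.118, -0.993, 0.001], [0.003, -0.0, -1.0]]
force: [-0.1, -0.6, 0.7]
opening: 0.0855
```

Run:
```python
from h import *
np.set_printoptions(precision=4,suppress=True)
s=arm.get_state();print(s['tcp_pos'],s['force'],s['ee_rot'])
c=cam('wrist','w3'); cv2.imwrite('pics/w3b.png',cv2.resize(c['img'][60:270,180:300,::-1],None,fx=2.8,fy=2.8,interpolation=cv2.INTER_CUBIC))
```

```text
[0.4529 0.0839 0.0634] [-0.1121 -0.5826  0.6765] [[ 0.993   0.1177  0.0034]
 [ 0.1177 -0.993   0.0006]
 [ 0.0035 -0.0002 -1.    ]]
```

View pics/w3b.png

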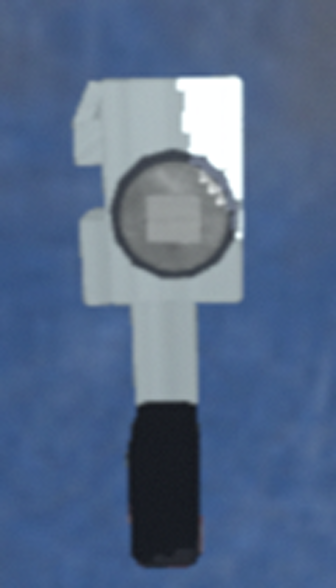

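Run:
```python
from h import *
np.set_printoptions(precision=4,suppress=True)
c=load('w3')
g=lambda p:((p[0]+.5)/2.8-.5+180,(p[1]+.5)/2.8-.5+60)
m=.001
pts=[(244,77),(241,302),(83,304)];L=[(.048,-.017),(.002,-.017),(.002,.017)]
W=[onz(c,*g(p),.018+m) for p in pts]
pr=[(200,564),(131,564)];Lr=[(-.048,-.007),(-.048,.007)]
Wr=[onz(c,*g(p),.044+m) for p in pr]
print(fit2(L,W));a,t,e=fit2(L+Lr,W+Wr);print(a,t);print(e)
r=np.radians(a);R=np.array([[np.cos(r),-np.sin(r)],[np.sin(r),np.cos(r)]])
G=R@[-.034,0]+t
print('grasp',G); to((G[0],G[1],.016)); print(np.degrees(np.arctan2(.1177,.993)))
```

```text
(np.float64(7.006737168568687), array([0.488 , 0.0954]), array([[ 0.4471, -0.2021],
       [-0.0558, -0.1527],
       [-0.3913,  0.3548]]))
7.4181941708723445 [0.4881 0.0952]
[[ 0.2548 -0.3496]
 [-0.2896  0.0274]
 [-0.3829  0.5656]
 [ 0.1473 -0.3269]
 [ 0.2704  0.0835]]
grasp [0.4544 0.0908]
(np.float64(0.4544192198795265), np.float64(0.09077354126863574), 0.016) tool shift mm [ 1.8 -6.4 47.7] len 48.1
6.759713353006054
```

Call:
step_arm --steps '[[[0.9, -3.2, 12], [0, 0, -0.4], 1], [[0.9, -3.2, 12], [0, 0, 0], 1], [[0, 0, 12], [0, 0, 0], 1], [[0, 0, 10], [0, 0, 0], 1], [[0, 0, 0], [0, 0, 0], 1]]'

```text
time: 3.3
tcp_pos: [0.4526, 0.0899, 0.023]
ee_rot: [[0.992, 0.127, -0.005], [0.127, -0.992, -0.002], [-0.006, 0.002, -1.0]]
force: [0.5, 0.4, 0.1]
opening: 0.0853
```

Call:
step_arm --steps '[[[0, 0, 0], [0, 0, 0], 1], [[0, 0, 0], [0, 0, 0], 1]]'

```text
time: 3.47
tcp_pos: [0.4525, 0.0901, 0.0232]
ee_rot: [[0.992, 0.125, -0.005], [0.125, -0.992, -0.002], [-0.006, 0.001, -1.0]]
force: [-0.3, -0.2, 0.4]
opening: 0.0855
```

Call:
step_arm --steps '[[[1.5, 0, 4], [0, 0.3, 0], 1], [[0, 0, 4], [0, 0, 0], 1], [[0, 0, 0], [0, 0, 0], 1], [[0, 0, 0], [0, 0, 0], 1]]'

```text
time: 3.8
tcp_pos: [0.4532, 0.0903, 0.0144]
ee_rot: [[0.992, 0.126, -0.002], [0.126, -0.992, -0.002], [-0.002, 0.002, -1.0]]
force: [-0.5, -0.4, 0.3]
opening: 0.0853
```

Close on the rib.

Call:
step_arm --steps '[[[0, 0, 0], [0, 0, 0], 0], [[0, 0, 0], [0, 0, 0], 0], [[0, 0, 0], [0, 0, 0], 0], [[0, 0, 0], [0, 0, 0], 0], [[0, 0, 0], [0, 0, 0], 0]]'

```text
time: 4.22
tcp_pos: [0.4529, 0.0903, 0.0138]
ee_rot: [[0.992, 0.126, -0.003], [0.126, -0.992, -0.002], [-0.003, 0.002, -1.0]]
force: [0.1, -0.8, -0.8]
opening: 0.0252
```

Call:
step_arm --steps '[[[0, 0, 0], [0, 0, 0], 0], [[0, 0, 0], [0, 0, 0], 0], [[0, 0, 0], [0, 0, 0], 0]]'

```text
time: 4.47
tcp_pos: [0.4529, 0.0904, 0.0139]
ee_rot: [[0.992, 0.126, -0.003], [0.126, -0.992, -0.002], [-0.003, 0.002, -1.0]]
force: [-0.7, 0.8, 4.0]
opening: 0.0133
```

Call:
step_arm --steps '[[[0, 0, -10], [0, 0, 0], 0], [[0, 0, -20], [0, 0, 0], 0], [[0, 0, -20], [0, 0, 0], 0], [[2, -20, 0], [0, 0, 0], 0], [[4, -30, 0], [0, 0, 0], 0]]'

```text
time: 4.88
tcp_pos: [0.4531, 0.1373, 0.0643]
ee_rot: [[0.993, 0.119, -0.003], [0.119, -0.993, -0.005], [-0.003, 0.004, -1.0]]
force: [0.2, -0.6, -1.4]
opening: 0.0133
```

Call:
step_arm --steps '[[[4, -35, 0], [0, 0, 0], 0], [[4, -35, 0], [0, 0, 0], 0], [[4, -35, 0], [0, 0, 0], 0], [[4, -30, 0], [0, 0, 0], 0], [[3, -20, 0], [0, 0, 0], 0]]'

```text
time: 5.3
tcp_pos: [0.4511, 0.3012, 0.0632]
ee_rot: [[0.992, 0.129, -0.003], [0.129, -0.992, 0.001], [-0.003, -0.001, -1.0]]
force: [0.7, 0.2, -2.0]
opening: 0.0131
```

Call:
step_arm --steps '[[[2, -15, 0], [0, 0, 0], 0], [[1, -10, 0], [0, 0, 0], 0], [[0, 0, 0], [0, 0, 0], 0], [[0, 0, 0], [0, 0, 0], 0], [[0, 0, 0], [0, 0, 0], 0]]'

```text
time: 5.72
tcp_pos: [0.4519, 0.3196, 0.0629]
ee_rot: [[0.992, 0.124, -0.004], [0.124, -0.992, -0.005], [-0.004, 0.004, -1.0]]
force: [-0.6, 0.0, -1.4]
opening: 0.0131
```

Run:
```python
from h import *
np.set_printoptions(precision=4,suppress=True)
s=arm.get_state();print(s['tcp_pos'],s['force'],s['opening'])
c=cam('wrist','w4'); cv2.imwrite('pics/w4b.png',cv2.resize(c['img'][:,:,::-1],None,fx=1.5,fy=1.5,interpolation=cv2.INTER_CUBIC))
c=cam('scene','s4');c=cam('top','t4')
```

```text
[0.4519 0.3196 0.0629] [-0.6456  0.0037 -1.3663] 0.013087876166590498
```

View pics/w4b.png

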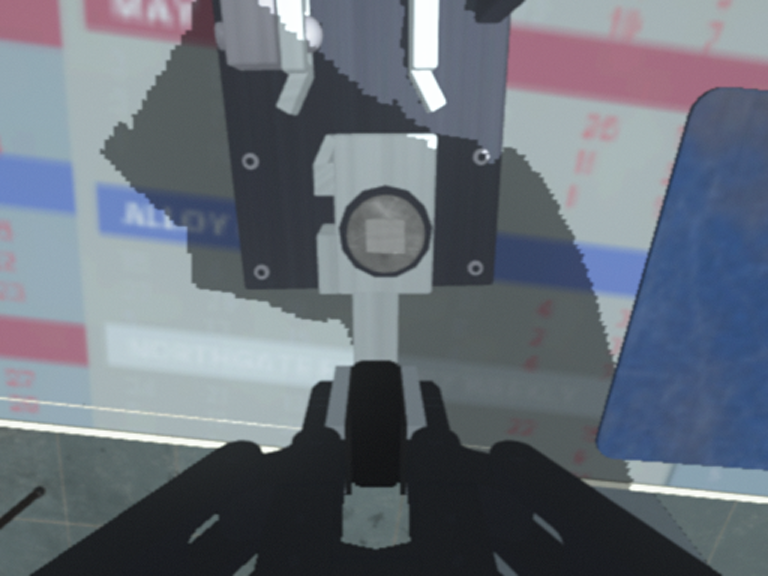

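View pics/s4.png

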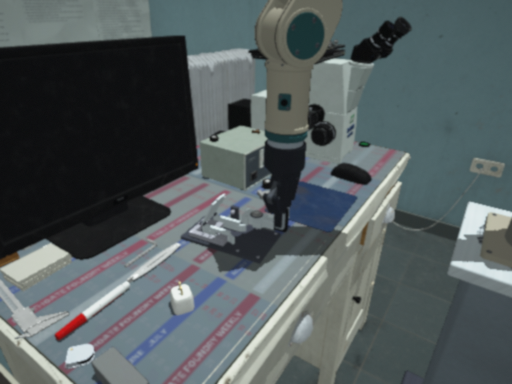

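Run:
```python
import cv2
i=cv2.imread('pics/w4.png')
cv2.imwrite('pics/w4c.png',cv2.resize(i[0:200,135:345],None,fx=3.6,fy=3,interpolation=cv2.INTER_CUBIC) if 0 else cv2.resize(i[0:200,135:345],None,fx=3,fy=3,interpolation=cv2.INTER_CUBIC))
```

```text
(no output)
```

View pics/w4c.png

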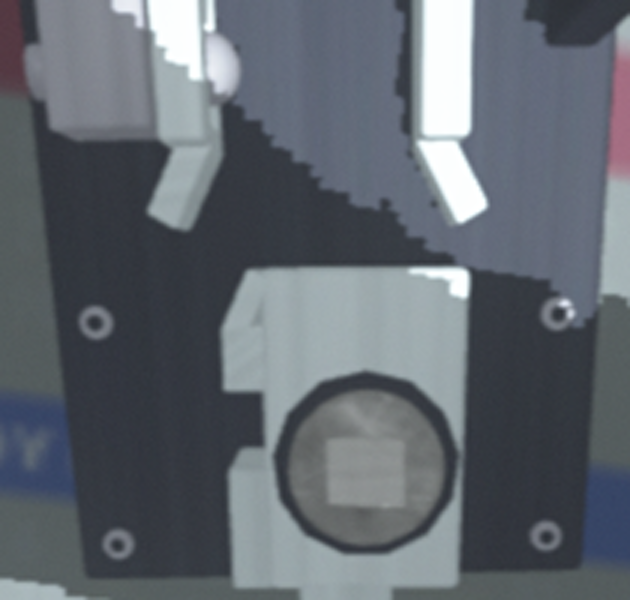

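Run:
```python
from h import *
np.set_printoptions(precision=4,suppress=True)
c=load('w4')
g=lambda p:((p[0]+.5)/3-.5+135,(p[1]+.5)/3-.5)
W=[onz(c,*g(p),.032) for p in [(208,140),(415,137)]]; L=[(0,.018),(0,-.018)]
W2=[onz(c,*g(p),.008) for p in [(85,577),(580,568)]]; L2=[(-.085,.055),(-.085,-.055)]
W3=[onz(c,*g(p),.032) for p in [(188,230),(456,223)]]
print('flare',np.array(W3),'width',np.linalg.norm(np.subtract(*W3)))
print(fit2(L,W));print(fit2(L2,W2));a,t,e=fit2(L+L2,W+W2);print(a,t);print(e)
a,t,e=fit2(L+L2+[(-.012,.025),(-.012,-.025)],W+W2+W3);print(a,t);print(e)
ad,td=a,t
R=lambda a:np.array([[np.cos(np.radians(a)),-np.sin(np.radians(a))],[np.sin(np.radians(a)),np.cos(np.radians(a))]])
for z in(.014,.017,.020): print('ball',z,R(ad).T@(onz(c,*g((222,70)),z)[:2]-td)*1000)
print('screws',[R(ad).T@(onz(c,*g(p),.008)[:2]-td)*1000 for p in[(96,322),(557,314),(118,544),(546,535)]])
for z in (.066,.068,.070):
    pts=[(469,268),(459,585),(234,587)];L=[(.048,-.017),(.002,-.017),(.002,.017)]
    a,t,e=fit2(L,[onz(c,*g(p),z) for p in pts]);print(z,'carrier',a,t,e.round(1).tolist())
    print('in dock mm',R(ad).T@(t-td)*1000,'tcp from carrier',R(a).T@(arm.get_state()['tcp_pos'][:2]-t)*1000)
```

```text
flare [[0.5377 0.3573 0.032 ]
 [0.5445 0.3116 0.032 ]] width 0.046155473204916954
(np.float64(7.842059342644887), array([0.5545, 0.3378]), array([[ 0.0918, -0.6665],
       [-0.0918,  0.6665]]))
(np.float64(8.087738403445561), array([0.5554, 0.3365]), array([[ 0.0591, -0.4157],
       [-0.0591,  0.4157]]))
8.549114403721946 [0.5549 0.3375]
[[-0.059  -0.3572]
 [-0.6823  0.9125]
 [ 0.868  -0.6293]
 [-0.1266  0.074 ]]
8.407030210321883 [0.5543 0.337 ]
[[ 0.541   0.1317]
 [ 0.0059  1.4146]
 [ 1.4083 -0.3624]
 [ 0.6835  0.3811]
 [-1.0628 -2.6878]
 [-1.5759  1.1227]]
ball 0.014 [14.0148 16.9798]
ball 0.017 [13.4981 16.6528]
ball 0.02 [12.9814 16.3258]
screws [array([-29.5886,  46.0589]), array([-30.2355, -46.996 ]), array([-76.2738,  46.3902]), array([-76.5253, -46.8831])]
0.066 carrier 7.379259746903936 [0.4866 0.3234] [[0.8, -0.2], [-0.3, -0.5], [-0.5, 0.7]]
in dock mm [-68.8905  -3.5467] tcp from carrier [-34.6075   1.3888]
0.068 carrier 7.379259746903964 [0.4871 0.3235] [[0.3, -0.1], [-0.1, -0.3], [-0.3, 0.4]]
in dock mm [-68.426   -3.4676] tcp from carrier [-35.0705   1.3014]
0.07 carrier 7.379259746903922 [0.4875 0.3237] [[-0.1, 0.0], [0.1, -0.1], [0.0, 0.1]]
in dock mm [-67.9615  -3.3884] tcp from carrier [-35.5335   1.2139]
```

Call:
step_arm --steps '[[[0, -1.5, 10], [0, 0.2, -0.9], 0], [[0, -1.5, 15], [0, 0, 0], 0], [[0, 0, 12], [0, 0, 0], 0], [[0, 0, 0], [0, 0, 0], 0], [[0, 0, 0], [0, 0, 0], 0]]'

```text
time: 6.28
tcp_pos: [0.4507, 0.3243, 0.0252]
ee_rot: [[0.99, 0.142, -0.001], [0.142, -0.99, -0.003], [-0.002, 0.003, -1.0]]
force: [0.5, -0.0, -2.2]
opening: 0.0132
```

Call:
step_arm --steps '[[[0, 0, 0], [0, 0, 0], 0], [[0, 0, 0], [0, 0, 0], 0]]'

```text
time: 6.45
tcp_pos: [0.4517, 0.3252, 0.0267]
ee_rot: [[0.99, 0.142, 0.001], [0.142, -0.99, -0.001], [0.001, 0.001, -1.0]]
force: [0.4, -0.0, -1.8]
opening: 0.0134
```

Run:
```python
from h import *
np.set_printoptions(precision=4,suppress=True)
s=arm.get_state();print(s['tcp_pos'],s['force'],s['opening'])
c=cam('wrist','w5'); cv2.imwrite('pics/w5b.png',cv2.resize(c['img'][0:200,135:345,::-1],None,fx=3,fy=3,interpolation=cv2.INTER_CUBIC))
```

```text
[0.4517 0.3252 0.0267] [ 0.4449 -0.0265 -1.7677] 0.013375758233978467
```

View pics/w5b.png

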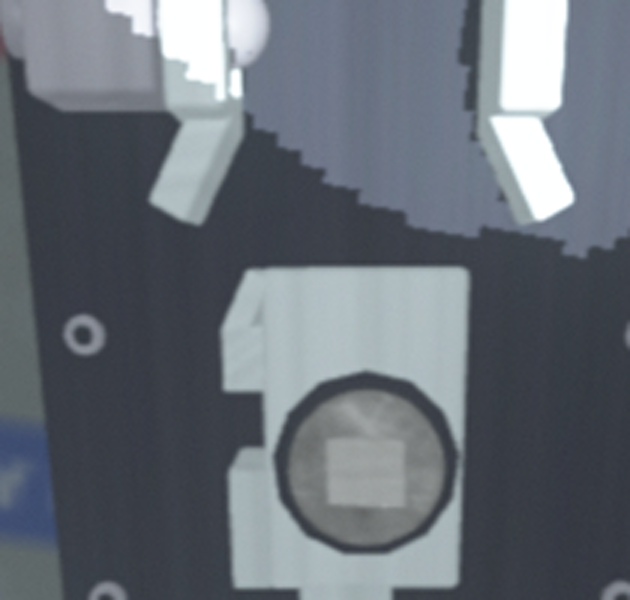

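```bash
cat > m.py <<'E'
from h import *
np.set_printoptions(precision=4,suppress=True)
R=lambda a:np.array([[np.cos(np.radians(a)),-np.sin(np.radians(a))],[np.sin(np.radians(a)),np.cos(np.radians(a))]])
E
python3 - <<'E'
from m import *
c=load('w5')
g=lambda p:((p[0]+.5)/3-.5+135,(p[1]+.5)/3-.5)
W=[onz(c,*g(p),.032) for p in [(165,112),(227,113),(500,111),(562,111)]]; L=[(0,.026),(0,.018),(0,-.018),(0,-.026)]
ad,td,e=fit2(L,W);print(ad,td,e)
Wd=[onz(c,*g(p),.032) for p in [(225,5),(500,5)]]; print('along walls',[R(ad).T@(w[:2]-td)*1000 for w in Wd])
We=[onz(c,*g(p),.008) for p in [(16,112),(62,598)]]; d=We[0]-We[1];print('plate left edge yaw',np.degrees(np.arctan2(d[1],d[0])),[R(ad).T@(w[:2]-td)*1000 for w in We])
for z in (.031,.033):
    pts=[(469,268),(459,586),(234,588)];L=[(.048,-.017),(.002,-.017),(.002,.017)]
    a,t,e=fit2(L,[onz(c,*g(p),z) for p in pts]);print(z,'carrier',a,t,e.round(1).tolist())
    print('in dock mm',R(ad).T@(t-td)*1000,'tcp from carrier',R(a).T@(arm.get_state()['tcp_pos'][:2]-t)*1000)
for z in(.017,.020): print('ball',z,R(ad).T@(onz(c,*g((247,27)),z)[:2]-td)*1000)
s=arm.get_state();print('tcp in dock',R(ad).T@(s['tcp_pos'][:2]-td)*1000, np.degrees(np.arctan2(s['ee_rot'][1,0],s['ee_rot'][0,0])))
E
```

```text
8.300537703094195 [0.5543 0.3372] [[ 0.0375  0.2033]
 [-0.0847  0.0074]
 [ 0.0252 -0.0122]
 [ 0.022  -0.1985]]
along walls [array([12.3696, 17.7231]), array([ 12.2436, -17.4235])]
plate left edge yaw 7.663264352934278 [array([ 3.5135, 53.3737]), array([-76.2491,  54.2609])]
0.031 carrier 8.436263164871859 [0.4864 0.3297] [[0.6, -0.2], [-0.2, -0.4], [-0.4, 0.6]]
in dock mm [-68.2505   2.3568] tcp from carrier [-34.9333   0.7202]
0.033 carrier 8.436263164871852 [0.4869 0.3298] [[0.2, -0.1], [-0.0, -0.2], [-0.2, 0.3]]
in dock mm [-67.7975   2.4393] tcp from carrier [-35.3865   0.6388]
ball 0.017 [13.0541 16.3617]
ball 0.02 [12.4209 16.0903]
tcp in dock [-103.1855    2.9942] 8.133683382816667
```

Call:
step_arm --steps '[[[0, 2.4, 1.5], [0, 0, 0], 0], [[0, 0, 1.5], [0, 0, 0], 0], [[0, 0, 0], [0, 0, 0], 0], [[0, 0, 0], [0, 0, 0], 0]]'

```text
time: 6.83
tcp_pos: [0.4518, 0.3225, 0.0233]
ee_rot: [[0.99, 0.141, 0.001], [0.141, -0.99, -0.002], [0.0, 0.002, -1.0]]
force: [0.1, 0.4, -1.6]
opening: 0.0133
```

Call:
step_arm --steps '[[[0, 0, 1], [0, 0, 0], 0], [[0, 0, 0], [0, 0, 0], 0], [[0, 0, 0], [0, 0, 0], 0]]'

```text
time: 7.08
tcp_pos: [0.4517, 0.3227, 0.0222]
ee_rot: [[0.99, 0.142, 0.0], [0.142, -0.99, -0.002], [0.0, 0.002, -1.0]]
force: [-0.0, -0.0, -0.2]
opening: 0.0134
```

Call:
step_arm --steps '[[[0, 0, 0.5], [0, 0, 0], 0], [[0, 0, 0], [0, 0, 0], 0], [[0, 0, 0], [0, 0, 0], 0]]'

```text
time: 7.33
tcp_pos: [0.4517, 0.3226, 0.0217]
ee_rot: [[0.99, 0.142, 0.001], [0.142, -0.99, -0.002], [0.0, 0.002, -1.0]]
force: [-0.5, 0.2, -1.3]
opening: 0.0132
```

Run:
```python
from h import *
np.set_printoptions(precision=4,suppress=True)
s=arm.get_state();print(s['tcp_pos'],s['force'],s['moment'])
c=cam('wrist','w6'); cv2.imwrite('pics/w6b.png',cv2.resize(c['img'][0:200,135:345,::-1],None,fx=3,fy=3,interpolation=cv2.INTER_CUBIC))
```

```text
[0.4517 0.3226 0.0217] [-0.4593  0.1849 -1.3293] [-0.0293  0.0159  0.0261]
```

View pics/w6b.png

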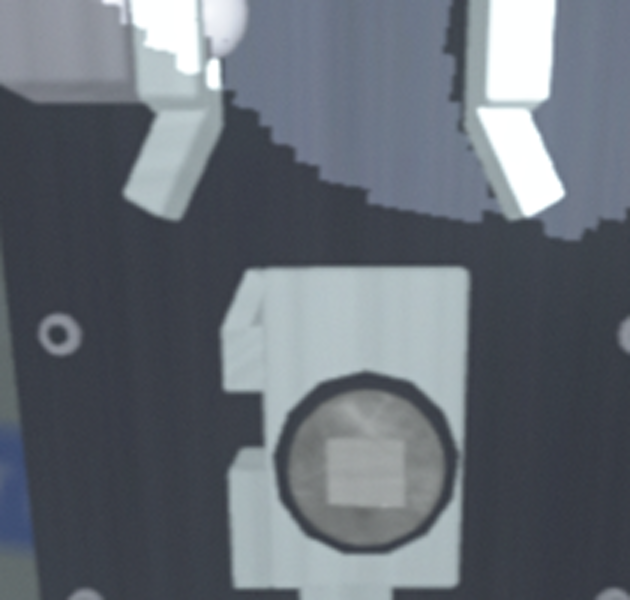

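Call:
step_arm --steps '[[[0, 0, 0.7], [0, 0, 0], 0], [[0, 0, 0], [0, 0, 0], 0], [[0, 0, 0], [0, 0, 0], 0]]'

```text
time: 7.63
tcp_pos: [0.4517, 0.3226, 0.021]
ee_rot: [[0.99, 0.141, 0.001], [0.141, -0.99, -0.002], [0.0, 0.002, -1.0]]
force: [0.3, -0.7, -1.6]
opening: 0.0134
```

Call:
step_arm --steps '[[[0, 0, 0.7], [0, 0, 0], 0], [[0, 0, 0], [0, 0, 0], 0], [[0, 0, 0], [0, 0, 0], 0]]'

```text
time: 7.88
tcp_pos: [0.4517, 0.3226, 0.0203]
ee_rot: [[0.99, 0.141, 0.001], [0.141, -0.99, -0.002], [0.0, 0.002, -1.0]]
force: [-0.2, -0.0, -1.6]
opening: 0.0132
```

Call:
step_arm --steps '[[[0, 0, 0.7], [0, 0, 0], 0], [[0, 0, 0], [0, 0, 0], 0], [[0, 0, 0], [0, 0, 0], 0]]'

```text
time: 8.13
tcp_pos: [0.4517, 0.3226, 0.0196]
ee_rot: [[0.99, 0.141, 0.0], [0.141, -0.99, -0.002], [0.0, 0.002, -1.0]]
force: [0.2, -0.7, -2.4]
opening: 0.0133
```

Call:
step_arm --steps '[[[0, 0, 0.7], [0, 0, 0], 0], [[0, 0, 0], [0, 0, 0], 0], [[0, 0, 0], [0, 0, 0], 0]]'

```text
time: 8.38
tcp_pos: [0.4517, 0.3226, 0.0189]
ee_rot: [[0.99, 0.142, 0.001], [0.142, -0.99, -0.002], [0.0, 0.002, -1.0]]
force: [-0.6, -0.2, -1.3]
opening: 0.0135
```

Run:
```python
from h import *
c=cam('scene','s7'); cv2.imwrite('pics/s7b.png',cv2.resize(c['img'][170:270,190:310,::-1],None,fx=6,fy=6,interpolation=cv2.INTER_CUBIC))
```

```text
(no output)
```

View pics/s7b.png

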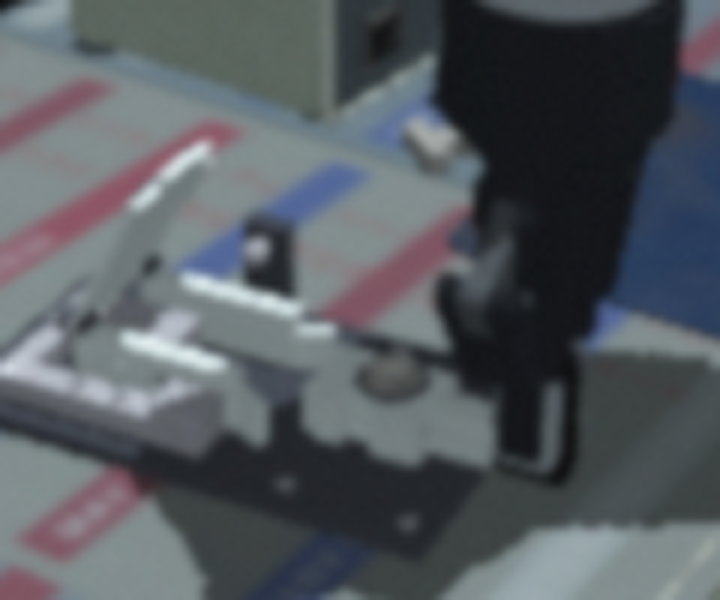

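Call:
step_arm --steps '[[[0, 0, 0.8], [0, 0, 0], 0], [[0, 0, 0], [0, 0, 0], 0], [[0, 0, 0], [0, 0, 0], 0]]'

```text
time: 8.68
tcp_pos: [0.4518, 0.3227, 0.0184]
ee_rot: [[0.99, 0.142, 0.001], [0.142, -0.99, -0.001], [0.001, 0.002, -1.0]]
force: [-1.4, -0.5, 1.3]
opening: 0.0132
```

Call:
step_arm --steps '[[[0, 0, 0.8], [0, 0, 0], 0], [[0, 0, 0], [0, 0, 0], 0], [[0, 0, 0], [0, 0, 0], 0]]'

```text
time: 8.93
tcp_pos: [0.4518, 0.3227, 0.0183]
ee_rot: [[0.99, 0.142, 0.001], [0.142, -0.99, -0.001], [0.001, 0.002, -1.0]]
force: [-2.0, -1.1, 8.0]
opening: 0.0133
```

Call:
step_arm --steps '[[[0, 0, -0.8], [0, 0, 0], 0], [[5, 0, 0], [0, 0, 0], 0], [[5, 0, 0], [0, 0, 0], 0], [[0, 0, 0], [0, 0, 0], 0], [[0, 0, 0], [0, 0, 0], 0]]'

```text
time: 9.35
tcp_pos: [0.4623, 0.3244, 0.0184]
ee_rot: [[0.99, 0.141, 0.001], [0.141, -0.99, -0.001], [0.001, 0.001, -1.0]]
force: [0.3, -0.1, 3.4]
opening: 0.0131
```

Call:
step_arm --steps '[[[5, 0, 0], [0, 0, 0], 0], [[4, 0, 0], [0, 0, 0], 0], [[0, 0, 0], [0, 0, 0], 0], [[0, 0, 0], [0, 0, 0], 0]]'

```text
time: 9.68
tcp_pos: [0.4702, 0.3256, 0.0184]
ee_rot: [[0.99, 0.142, 0.0], [0.142, -0.99, -0.001], [-0.0, 0.001, -1.0]]
force: [-2.7, 0.4, 5.0]
opening: 0.0132
```

Run:
```python
from h import *
np.set_printoptions(precision=4,suppress=True)
s=arm.get_state();print(s['tcp_pos'],s['force'],s['moment'])
c=cam('wrist','w8'); cv2.imwrite('pics/w8b.png',cv2.resize(c['img'][0:200,135:345,::-1],None,fx=3,fy=3,interpolation=cv2.INTER_CUBIC))
```

```text
[0.4702 0.3256 0.0184] [-2.6725  0.4353  4.9963] [-0.0854  0.5185  0.0412]
```

View pics/w8b.png

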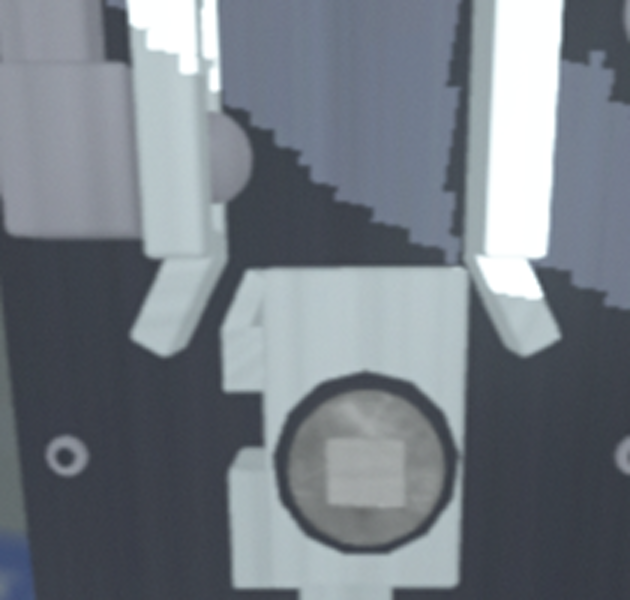

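Run:
```python
from m import *
c=load('w8')
g=lambda p:((p[0]+.5)/3-.5+135,(p[1]+.5)/3-.5)
W=[onz(c,*g(p),.032) for p in [(146,257),(210,257),(485,256),(546,256)]]; L=[(0,.026),(0,.018),(0,-.018),(0,-.026)]
ad,td,e=fit2(L,W);print(ad,td,e)
for z in(.015,.017,.020): print('ball',z,R(ad).T@(onz(c,*g((225,157)),z)[:2]-td)*1000, R(ad).T@(onz(c,*g((252,157)),z)[:2]-td)*1000)
print('nose',[R(ad).T@(onz(c,*g((469,267)),z)[:2]-td)*1000 for z in (.026,.025)])
```

```text
8.250254536372438 [0.5546 0.3372] [[ 0.0028  0.0448]
 [ 0.0238 -0.2565]
 [ 0.0033  0.0657]
 [-0.03    0.1459]]
ball 0.015 [13.5339 17.2418] [13.524  13.4048]
ball 0.017 [13.3353 17.0103] [13.3255 13.2255]
ball 0.02 [13.0374 16.6631] [13.0278 12.9566]
nose [array([ -1.3457, -16.6568]), array([ -1.3478, -16.7809])]
```

Call:
step_arm --steps '[[[0, 0.3, -0.4], [0, 0, 0], 0], [[3, 0, 0], [0, 0, 0], 0], [[3, 0, 0], [0, 0, 0], 0], [[0, 0, 0], [0, 0, 0], 0], [[0, 0, 0], [0, 0, 0], 0]]'

```text
time: 10.15
tcp_pos: [0.4775, 0.3259, 0.0185]
ee_rot: [[0.99, 0.141, 0.002], [0.141, -0.99, -0.001], [0.001, 0.001, -1.0]]
force: [1.1, 0.3, 0.5]
opening: 0.0136
```

Call:
step_arm --steps '[[[3, 0, 0], [0, 0, 0], 0], [[0, 0, 0], [0, 0, 0], 0], [[0, 0, 0], [0, 0, 0], 0]]'

```text
time: 10.4
tcp_pos: [0.4801, 0.3262, 0.0185]
ee_rot: [[0.99, 0.141, 0.001], [0.141, -0.99, -0.001], [0.001, 0.002, -1.0]]
force: [0.4, -0.3, 0.4]
opening: 0.0131
```

Call:
step_arm --steps '[[[2, 0, 0], [0, 0, 0], 0], [[0, 0, 0], [0, 0, 0], 0], [[0, 0, 0], [0, 0, 0], 0]]'

```text
time: 10.65
tcp_pos: [0.4818, 0.3265, 0.0185]
ee_rot: [[0.99, 0.141, 0.001], [0.141, -0.99, -0.001], [0.001, 0.002, -1.0]]
force: [0.3, -0.5, -1.2]
opening: 0.0132
```

Call:
step_arm --steps '[[[2, 0, 0], [0, 0, 0], 0], [[0, 0, 0], [0, 0, 0], 0], [[0, 0, 0], [0, 0, 0], 0]]'

```text
time: 10.9
tcp_pos: [0.4837, 0.3268, 0.0185]
ee_rot: [[0.99, 0.141, 0.001], [0.141, -0.99, -0.002], [0.001, 0.002, -1.0]]
force: [-0.5, -0.5, -0.9]
opening: 0.0131
```

Call:
step_arm --steps '[[[2, 0, 0], [0, 0, 0], 0], [[0, 0, 0], [0, 0, 0], 0], [[0, 0, 0], [0, 0, 0], 0]]'

```text
time: 11.15
tcp_pos: [0.4854, 0.3268, 0.0185]
ee_rot: [[0.99, 0.141, 0.0], [0.141, -0.99, -0.002], [-0.0, 0.002, -1.0]]
force: [-0.3, -0.9, -2.0]
opening: 0.0133
```

Call:
step_arm --steps '[[[2, 0, 0], [0, 0, 0], 0], [[0, 0, 0], [0, 0, 0], 0], [[0, 0, 0], [0, 0, 0], 0]]'

```text
time: 11.4
tcp_pos: [0.4861, 0.3269, 0.0185]
ee_rot: [[0.99, 0.142, -0.002], [0.142, -0.99, -0.003], [-0.002, 0.003, -1.0]]
force: [-4.8, -1.7, 1.9]
opening: 0.0133
```

Call:
step_arm --steps '[[[2, 0, 0], [0, 0, 0], 0], [[0, 0, 0], [0, 0, 0], 0], [[0, 0, 0], [0, 0, 0], 0]]'

```text
time: 11.65
tcp_pos: [0.4879, 0.3271, 0.0185]
ee_rot: [[0.99, 0.142, -0.002], [0.142, -0.99, -0.003], [-0.002, 0.003, -1.0]]
force: [-5.0, -0.8, 2.9]
opening: 0.0129
```

Call:
step_arm --steps '[[[2, 0, 0], [0, 0, 0], 0], [[0, 0, 0], [0, 0, 0], 0], [[0, 0, 0], [0, 0, 0], 0]]'

```text
time: 11.9
tcp_pos: [0.489, 0.3272, 0.0185]
ee_rot: [[0.99, 0.142, -0.003], [0.142, -0.99, -0.004], [-0.004, 0.003, -1.0]]
force: [-7.7, -2.5, 5.0]
opening: 0.0129
```

Call:
step_arm --steps '[[[2, 0, 0], [0, 0, 0], 0], [[0, 0, 0], [0, 0, 0], 0], [[0, 0, 0], [0, 0, 0], 0]]'

```text
time: 12.15
tcp_pos: [0.4905, 0.3274, 0.0185]
ee_rot: [[0.99, 0.142, -0.004], [0.142, -0.99, -0.004], [-0.004, 0.004, -1.0]]
force: [-8.7, -2.1, 5.3]
opening: 0.0135
```

Call:
step_arm --steps '[[[2, 0, 0], [0, 0, 0], 0], [[0, 0, 0], [0, 0, 0], 0], [[2, 0, 0], [0, 0, 0], 0], [[0, 0, 0], [0, 0, 0], 0], [[0, 0, 0], [0, 0, 0], 0]]'

```text
time: 12.57
tcp_pos: [0.4957, 0.3282, 0.0185]
ee_rot: [[0.99, 0.141, -0.002], [0.141, -0.99, -0.003], [-0.003, 0.003, -1.0]]
force: [-6.2, -2.2, 4.0]
opening: 0.0129
```

Run:
```python
from h import *
np.set_printoptions(precision=4,suppress=True)
s=arm.get_state();print(s['tcp_pos'],s['force'],s['moment'],s['opening'])
c=cam('wrist','w9'); cv2.imwrite('pics/w9b.png',cv2.resize(c['img'][0:290,125:355,::-1],None,fx=2.6,fy=2.6/1.3*1.0 if 0 else 2.05,interpolation=cv2.INTER_CUBIC) if 0 else cv2.resize(c['img'][0:280,125:355,::-1],None,fx=2.1,fy=2.1,interpolation=cv2.INTER_CUBIC))
```

```text
[0.4957 0.3282 0.0185] [-6.2104 -2.159   3.9955] [-0.3126  1.1191 -0.1544] 0.012911671006869836
```

View pics/w9b.png

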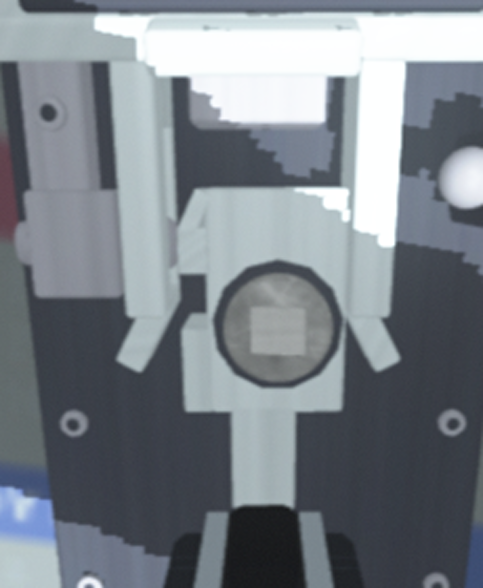

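Call:
step_arm --steps '[[[1.5, 0, 0], [0, 0, 0], 0], [[1.5, 0, 0], [0, 0, 0], 0], [[1.5, 0, 0], [0, 0, 0], 0], [[0, 0, 0], [0, 0, 0], 0], [[0, 0, 0], [0, 0, 0], 0]]'

```text
time: 13.03
tcp_pos: [0.5004, 0.3289, 0.0184]
ee_rot: [[0.99, 0.141, -0.002], [0.141, -0.99, -0.003], [-0.002, 0.003, -1.0]]
force: [-5.1, -1.9, 2.6]
opening: 0.0132
```

Call:
step_arm --steps '[[[1, 0, 0], [0, 0, 0], 0], [[0, 0, 0], [0, 0, 0], 0], [[0, 0, 0], [0, 0, 0], 0]]'

```text
time: 13.28
tcp_pos: [0.5023, 0.3293, 0.0185]
ee_rot: [[0.99, 0.141, -0.0], [0.141, -0.99, -0.002], [-0.001, 0.002, -1.0]]
force: [-3.4, -2.2, 0.8]
opening: 0.0134
```

Call:
step_arm --steps '[[[1, 0, 0], [0, 0, 0], 0], [[0, 0, 0], [0, 0, 0], 0], [[0, 0, 0], [0, 0, 0], 0]]'

```text
time: 13.53
tcp_pos: [0.5058, 0.3303, 0.0188]
ee_rot: [[0.99, 0.141, 0.004], [0.141, -0.99, 0.0], [0.004, 0.0, -1.0]]
force: [1.7, 0.6, -1.9]
opening: 0.0132
```

Call:
step_arm --steps '[[[0.7, 0, 0], [0, 0, 0], 0], [[0, 0, 0], [0, 0, 0], 0], [[0, 0, 0], [0, 0, 0], 0]]'

```text
time: 13.78
tcp_pos: [0.5056, 0.3302, 0.0188]
ee_rot: [[0.99, 0.141, 0.002], [0.141, -0.99, -0.0], [0.002, 0.001, -1.0]]
force: [3.3, -0.7, -1.5]
opening: 0.013
```

Call:
step_arm --steps '[[[0.7, 0, 0], [0, 0, 0], 0], [[0, 0, 0], [0, 0, 0], 0], [[0, 0, 0], [0, 0, 0], 0]]'

```text
time: 14.03
tcp_pos: [0.5055, 0.33, 0.0187]
ee_rot: [[0.99, 0.141, 0.001], [0.141, -0.99, -0.001], [0.001, 0.001, -1.0]]
force: [2.5, -0.7, -0.7]
opening: 0.0136
```

Run:
```python
from h import *
np.set_printoptions(precision=4,suppress=True)
s=arm.get_state();print(s['tcp_pos'],s['force'],s['moment'],s['opening'])
c=cam('wrist','w10'); cv2.imwrite('pics/w10b.png',cv2.resize(c['img'][40:240,140:340,::-1],None,fx=3,fy=3,interpolation=cv2.INTER_CUBIC))
```

```text
[0.5055 0.33   0.0187] [ 2.4897 -0.716  -0.6935] [-0.0488 -0.4618 -0.0212] 0.013558101743627413
```

View pics/w10b.png

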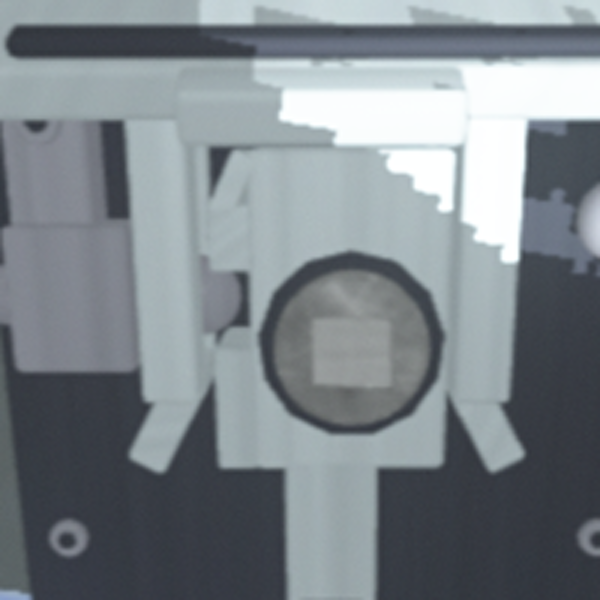

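Call:
step_arm --steps '[[[1, 0, 0], [0, 0, 0], 0], [[0, 0, 0], [0, 0, 0], 0], [[0, 0, 0], [0, 0, 0], 0]]'

```text
time: 14.33
tcp_pos: [0.5058, 0.3301, 0.0185]
ee_rot: [[0.99, 0.142, 0.0], [0.142, -0.99, -0.002], [-0.0, 0.002, -1.0]]
force: [0.9, -0.4, -0.7]
opening: 0.0133
```

Call:
step_arm --steps '[[[1, 0, 0], [0, 0, 0], 0], [[0, 0, 0], [0, 0, 0], 0], [[0, 0, 0], [0, 0, 0], 0]]'

```text
time: 14.58
tcp_pos: [0.5066, 0.3303, 0.0185]
ee_rot: [[0.99, 0.142, -0.0], [0.142, -0.99, -0.002], [-0.0, 0.002, -1.0]]
force: [-0.8, 0.8, -1.1]
opening: 0.013
```

Call:
step_arm --steps '[[[1, 0, 0], [0, 0, 0], 0], [[0, 0, 0], [0, 0, 0], 0], [[0, 0, 0], [0, 0, 0], 0]]'

```text
time: 14.83
tcp_pos: [0.507, 0.3303, 0.0185]
ee_rot: [[0.99, 0.142, -0.001], [0.142, -0.99, -0.002], [-0.001, 0.002, -1.0]]
force: [-3.9, -0.3, 0.5]
opening: 0.0135
```

Call:
step_arm --steps '[[[0.8, 0, 0], [0, 0, 0], 0], [[0, 0, 0], [0, 0, 0], 0], [[0, 0, 0], [0, 0, 0], 0]]'

```text
time: 15.08
tcp_pos: [0.507, 0.3304, 0.0185]
ee_rot: [[0.99, 0.142, -0.002], [0.142, -0.99, -0.003], [-0.003, 0.002, -1.0]]
force: [-5.9, -0.5, 2.5]
opening: 0.0134
```

Call:
step_arm --steps '[[[-1.2, 0, 0], [0, 0, 0], 0], [[-0.8, 0, 0], [0, 0, 0], 0], [[0, 0, 0], [0, 0, 0], 0], [[0, 0, 0], [0, 0, 0], 0]]'

```text
time: 15.42
tcp_pos: [0.5071, 0.3302, 0.0185]
ee_rot: [[0.99, 0.141, 0.001], [0.141, -0.99, -0.002], [0.001, 0.002, -1.0]]
force: [-1.6, -0.0, -1.5]
opening: 0.0134
```

Call:
step_arm --steps '[[[0, 0, 0], [0, 0, 0], 0.8], [[0, 0, 0], [0, 0, 0], 0.8], [[0, 0, 0], [0, 0, 0], 0.8], [[0, 0, 0], [0, 0, 0], 0.8], [[0, 0, 0], [0, 0, 0], 0.8]]'

```text
time: 15.83
tcp_pos: [0.5073, 0.3302, 0.0187]
ee_rot: [[0.99, 0.141, 0.001], [0.141, -0.99, -0.001], [0.001, 0.001, -1.0]]
force: [-0.7, -0.3, 0.8]
opening: 0.0681
```

Run:
```python
from h import *
np.set_printoptions(precision=4,suppress=True)
s=arm.get_state();print(s['tcp_pos'],s['force'],s['moment'],s['opening'])
c=cam('wrist','w11'); cv2.imwrite('pics/w11b.png',cv2.resize(c['img'][:,:,::-1],None,fx=1.5,fy=1.5,interpolation=cv2.INTER_CUBIC))
```

```text
[0.5073 0.3302 0.0187] [-0.6716 -0.327   0.7673] [0.0356 0.0039 0.0237] 0.06805464433212687
```

View pics/w11b.png

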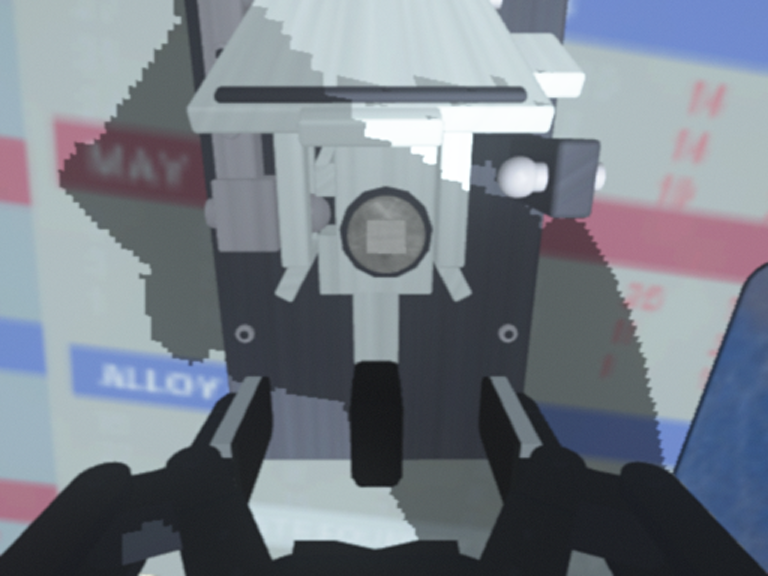

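Run:
```python
from m import *
t=load('top0');s=load('scene0')
for z in (.0,.05,.1,.15,.2,.3,.4,.5): 
    P=onz(t,275,106,z); print(z,P,proj(s,P)[0])
print(onz(t,275,130,0), onz(t,310,162,.08))
```

```text
0.0 [0.7928 0.2168 0.    ] [190.8081 188.2423]
0.05 [0.7741 0.2168 0.05  ] [194.7663 173.3779]
0.1 [0.7555 0.2168 0.1   ] [199.0012 157.4742]
0.15 [0.7368 0.2167 0.15  ] [203.543  140.4182]
0.2 [0.7182 0.2167 0.2   ] [208.4262 122.08  ]
0.3 [0.6809 0.2167 0.3   ] [219.3834  80.9317]
0.4 [0.6436 0.2166 0.4   ] [232.2796  32.5017]
0.5 [0.6063 0.2166 0.5   ] [247.6795 -25.3302]
[0.7372 0.2176 0.    ] [0.645  0.1487 0.08  ]
```

Call:
step_arm --steps '[[[0, 0, -15], [0, 0, 0], 0.8], [[0, 0, -30], [0, 0, 0], 0.8], [[0, 0, -30], [0, 0, 0], 0.8], [[0, 0, -25], [0, 0, 0], 0.8], [[0, 0, -10], [0, 0, 0], 0]]'

```text
time: 16.3
tcp_pos: [0.5085, 0.3318, 0.1323]
ee_rot: [[0.99, 0.141, 0.005], [0.141, -0.99, 0.002], [0.005, -0.001, -1.0]]
force: [0.2, 0.7, -0.4]
opening: 0.0579
```

Call:
step_arm --steps '[[[0, 0, 0], [0, 0, 0], 0], [[0, 0, 0], [0, 0, 0], 0], [[0, 0, 0], [0, 0, 0], 0], [[0, 0, 0], [0, 0, 0], 0], [[0, 0, 0], [0, 0, 0], 0]]'

```text
time: 16.72
tcp_pos: [0.5061, 0.3298, 0.1271]
ee_rot: [[0.99, 0.142, -0.002], [0.142, -0.99, -0.003], [-0.002, 0.003, -1.0]]
force: [-0.4, -0.7, 0.3]
opening: -0.0
```

Run:
```python
from h import *
np.set_printoptions(precision=4,suppress=True)
s=arm.get_state();print(s['tcp_pos'],s['force'],s['opening'],s['joint_pos'])
c=cam('wrist','w12'); cv2.imwrite('pics/w12b.png',cv2.resize(c['img'][:,:,::-1],None,fx=1.5,fy=1.5,interpolation=cv2.INTER_CUBIC))
c=cam('scene','s12')
```

```text
[0.5061 0.3298 0.1271] [-0.4407 -0.7355  0.3425] -2.598669006764813e-06 [ -23.9228   40.6711  -19.2258   99.5146   18.4125   43.1194 -134.2961]
```

View pics/w12b.png

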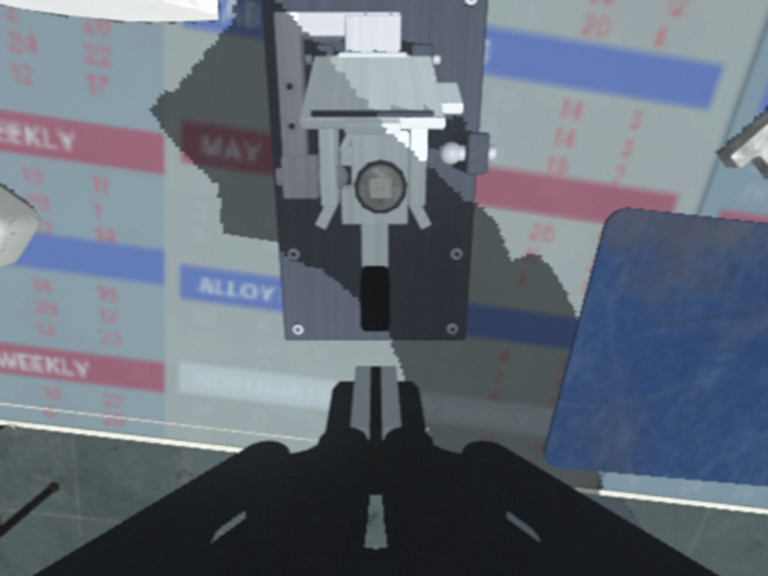

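View pics/s12.png

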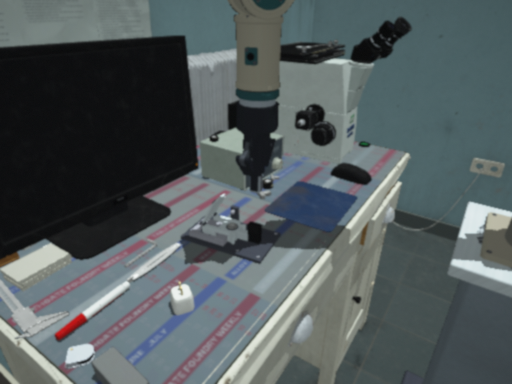

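Call:
step_arm --steps '[[[20, -1, 0], [0, 0, 0], 0], [[30, -1, 0], [0, 0, 0], 0], [[25, 0, 0], [0, 0, 0], 0], [[18, 0, 0], [0, 0, 0], 0], [[0, 0, 0], [0, 0, 0], 0]]'

```text
time: 17.23
tcp_pos: [0.6028, 0.3447, 0.1278]
ee_rot: [[0.99, 0.138, 0.004], [0.138, -0.99, -0.001], [0.003, 0.002, -1.0]]
force: [0.4, -0.2, -0.1]
opening: -0.0
```

Call:
step_arm --steps '[[[0, 0, 10], [0, 0, 0], 0], [[0, 0, 10], [0, 0, 0], 0], [[0, 0, 0], [0, 0, 0], 0], [[0, 0, 0], [0, 0, 0], 0]]'

```text
time: 17.57
tcp_pos: [0.5967, 0.3451, 0.1071]
ee_rot: [[0.99, 0.143, -0.003], [0.143, -0.99, -0.003], [-0.003, 0.003, -1.0]]
force: [-0.8, -0.4, -0.0]
opening: -0.0002
```

Run:
```python
from m import *
s=arm.get_state();print(s['tcp_pos'],s['force'],s['opening'],'dock',R(8.1).T@(s['tcp_pos'][:2]-[.5531,.3369])*1000)
c=cam('wrist','w13'); cv2.imwrite('pics/w13b.png',cv2.resize(c['img'][:,:,::-1],None,fx=1.5,fy=1.5,interpolation=cv2.INTER_CUBIC))
c=cam('scene','s13');cv2.imwrite('pics/s13b.png',cv2.resize(c['img'][150:270,170:310,::-1],None,fx=5,fy=5,interpolation=cv2.INTER_CUBIC))
```

```text
[0.5967 0.3451 0.1071] [-0.7939 -0.4331 -0.0045] -0.00023214070945106762 dock [44.3464  1.9591]
```

View pics/w13b.png

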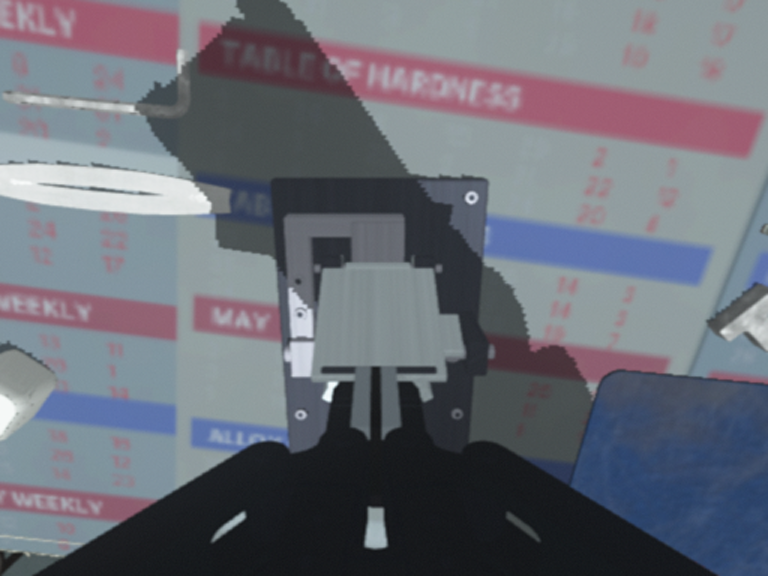

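View pics/s13b.png

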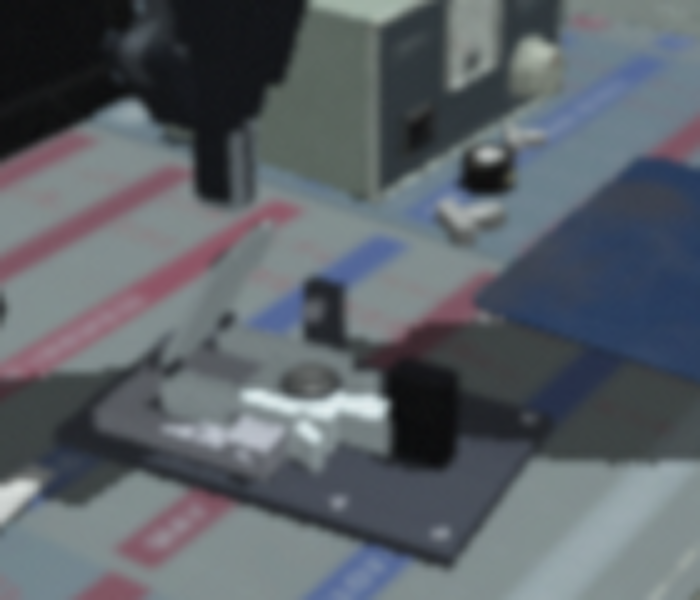

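Call:
step_arm --steps '[[[0, 0, 5], [0, 0, 0], 0], [[0, 0, 5], [0, 0, 0], 0], [[0, 0, 3], [0, 0, 0], 0], [[-1.5, 0, 3], [0, 0, 0], 0], [[-1.5, 0, 3], [0, 0, 0], 0]]'

```text
time: 18.08
tcp_pos: [0.5957, 0.3452, 0.0896]
ee_rot: [[0.99, 0.142, 0.001], [0.142, -0.99, -0.001], [0.001, 0.001, -1.0]]
force: [0.2, -0.3, 1.9]
opening: -0.0
```

Call:
step_arm --steps '[[[-1.5, 0, 3], [0, 0, 0], 0], [[-2, 0, 4], [0, 0, 0], 0], [[-2, 0, 4], [0, 0, 0], 0], [[0, 0, 0], [0, 0, 0], 0]]'

```text
time: 18.42
tcp_pos: [0.5893, 0.3439, 0.0775]
ee_rot: [[0.99, 0.142, -0.001], [0.142, -0.99, -0.002], [-0.001, 0.002, -1.0]]
force: [1.1, -1.2, 0.2]
opening: 0.0003
```

Call:
step_arm --steps '[[[-2, 0, 4], [0, 0, 0], 0], [[-2, 0, 4], [0, 0, 0], 0], [[-2, 0, 4], [0, 0, 0], 0], [[-2, 0, 4], [0, 0, 0], 0], [[0, 0, 0], [0, 0, 0], 0]]'

```text
time: 18.83
tcp_pos: [0.5814, 0.3429, 0.0616]
ee_rot: [[0.99, 0.142, -0.001], [0.142, -0.99, -0.002], [-0.001, 0.002, -1.0]]
force: [-0.1, 0.9, 0.6]
opening: -0.0002
```

Run:
```python
from m import *
s=arm.get_state();print(s['tcp_pos'],s['force'],s['opening'],'dock',R(8.1).T@(s['tcp_pos'][:2]-[.5531,.3369])*1000)
c=cam('wrist','w14'); cv2.imwrite('pics/w14b.png',cv2.resize(c['img'][120:384,120:400,::-1],None,fx=2,fy=2,interpolation=cv2.INTER_CUBIC))
c=cam('scene','s14');cv2.imwrite('pics/s14b.png',cv2.resize(c['img'][150:270,170:310,::-1],None,fx=5,fy=5,interpolation=cv2.INTER_CUBIC))
```

```text
[0.5814 0.3429 0.0616] [-0.1151  0.9008  0.5585] -0.0001689347557030858 dock [28.8548  1.9432]
```

View pics/w14b.png

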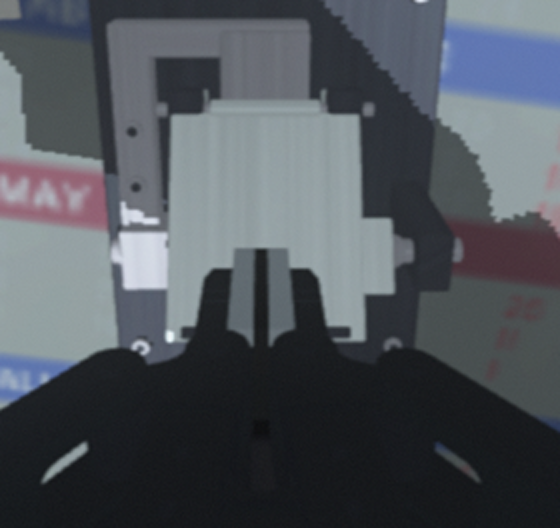

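View pics/s14b.png

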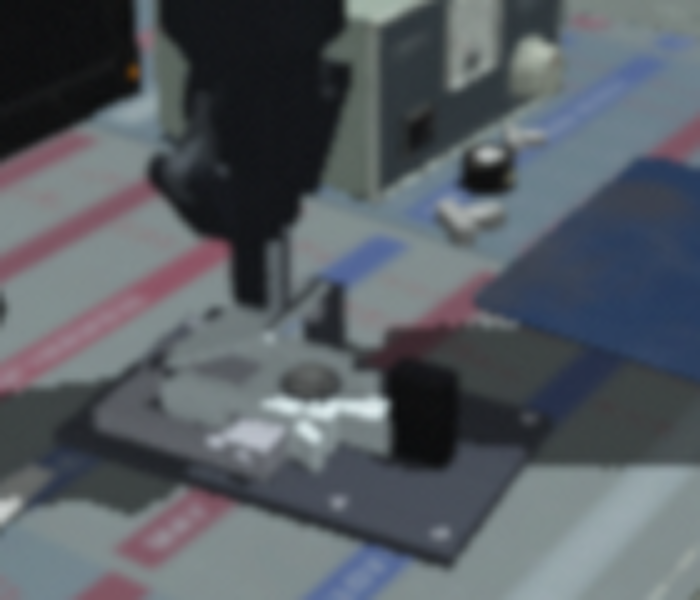

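Call:
step_arm --steps '[[[-2, 0, 4], [0, 0, 0], 0], [[-2, 0, 4], [0, 0, 0], 0], [[-2, 0, 4], [0, 0, 0], 0], [[-1, 0, 3], [0, 0, 0], 0], [[0, 0, 0], [0, 0, 0], 0]]'

```text
time: 19.35
tcp_pos: [0.5751, 0.3419, 0.047]
ee_rot: [[0.99, 0.142, 0.0], [0.142, -0.99, -0.002], [-0.0, 0.002, -1.0]]
force: [0.1, -0.3, 0.5]
opening: -0.0
```

Call:
step_arm --steps '[[[0, 0, 2], [0, 0, 0], 0], [[0, 0, 0], [0, 0, 0], 0], [[0, 0, 0], [0, 0, 0], 0]]'

```text
time: 19.6
tcp_pos: [0.5747, 0.3418, 0.0451]
ee_rot: [[0.99, 0.142, -0.001], [0.142, -0.99, -0.002], [-0.001, 0.002, -1.0]]
force: [-0.2, -0.0, 1.6]
opening: 0.0004
```

Call:
step_arm --steps '[[[0, 0, 1.5], [0, 0, 0], 0], [[0, 0, 0], [0, 0, 0], 0], [[0, 0, 0], [0, 0, 0], 0]]'

```text
time: 19.85
tcp_pos: [0.5753, 0.3419, 0.0438]
ee_rot: [[0.99, 0.142, 0.0], [0.142, -0.99, -0.002], [-0.0, 0.002, -1.0]]
force: [-0.6, 0.6, 0.2]
opening: -0.0
```

Call:
step_arm --steps '[[[-0.7, 0, 1.5], [0, 0, 0], 0], [[0, 0, 1.5], [0, 0, 0], 0], [[0, 0, 0], [0, 0, 0], 0], [[0, 0, 0], [0, 0, 0], 0]]'

```text
time: 20.18
tcp_pos: [0.5746, 0.3418, 0.0408]
ee_rot: [[0.99, 0.142, 0.0], [0.142, -0.99, -0.002], [-0.0, 0.002, -1.0]]
force: [0.6, 0.1, 0.2]
opening: -0.0
```

Call:
step_arm --steps '[[[0, 0, 1], [0, 0, 0], 0], [[0, 0, 0], [0, 0, 0], 0], [[0, 0, 0], [0, 0, 0], 0]]'

```text
time: 20.43
tcp_pos: [0.5746, 0.3419, 0.0399]
ee_rot: [[0.99, 0.142, 0.0], [0.142, -0.99, -0.002], [0.0, 0.002, -1.0]]
force: [-0.1, -0.4, 0.9]
opening: -0.0
```

Call:
step_arm --steps '[[[0, 0, 1], [0, 0, 0], 0], [[0, 0, 0], [0, 0, 0], 0], [[0, 0, 0], [0, 0, 0], 0]]'

```text
time: 20.68
tcp_pos: [0.5747, 0.3419, 0.039]
ee_rot: [[0.99, 0.141, 0.0], [0.141, -0.99, -0.002], [0.0, 0.002, -1.0]]
force: [0.5, -0.3, -0.6]
opening: -0.0002
```

Call:
step_arm --steps '[[[0, 0, 1], [0, 0, 0], 0], [[0, 0, 0], [0, 0, 0], 0], [[0, 0, 0], [0, 0, 0], 0]]'

```text
time: 20.93
tcp_pos: [0.5748, 0.3419, 0.0381]
ee_rot: [[0.99, 0.142, 0.001], [0.142, -0.99, -0.002], [0.0, 0.002, -1.0]]
force: [0.1, -0.8, 1.3]
opening: 0.0002
```

Call:
step_arm --steps '[[[0, 0, 1], [0, 0, 0], 0], [[0, 0, 0], [0, 0, 0], 0], [[0, 0, 0], [0, 0, 0], 0]]'

```text
time: 21.18
tcp_pos: [0.5747, 0.3419, 0.0372]
ee_rot: [[0.99, 0.142, 0.001], [0.142, -0.99, -0.002], [0.0, 0.002, -1.0]]
force: [-0.2, -0.4, 2.0]
opening: -0.0
```

Call:
step_arm --steps '[[[0, 0, 1], [0, 0, 0], 0], [[0, 0, 0], [0, 0, 0], 0], [[0, 0, 0], [0, 0, 0], 0]]'

```text
time: 21.43
tcp_pos: [0.5747, 0.342, 0.0365]
ee_rot: [[0.99, 0.141, 0.001], [0.141, -0.99, -0.002], [0.0, 0.002, -1.0]]
force: [-1.6, -1.0, 5.6]
opening: -0.0001
```

Run:
```python
from m import *
s=arm.get_state();print(s['tcp_pos'],s['force'],s['opening'],'dock',R(8.1).T@(s['tcp_pos'][:2]-[.5531,.3369])*1000)
c=cam('wrist','w15'); cv2.imwrite('pics/w15b.png',cv2.resize(c['img'][120:384,120:400,::-1],None,fx=2,fy=2,interpolation=cv2.INTER_CUBIC))
c=cam('scene','s15');cv2.imwrite('pics/s15b.png',cv2.resize(c['img'][150:270,170:310,::-1],None,fx=5,fy=5,interpolation=cv2.INTER_CUBIC))
```

```text
[0.5747 0.342  0.0365] [-1.6296 -1.0454  5.6091] -5.379551272318856e-05 dock [22.1267  1.9576]
```

View pics/w15b.png

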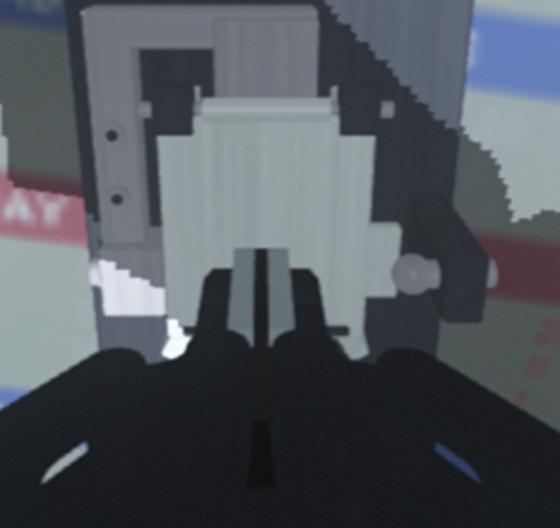

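View pics/s15b.png

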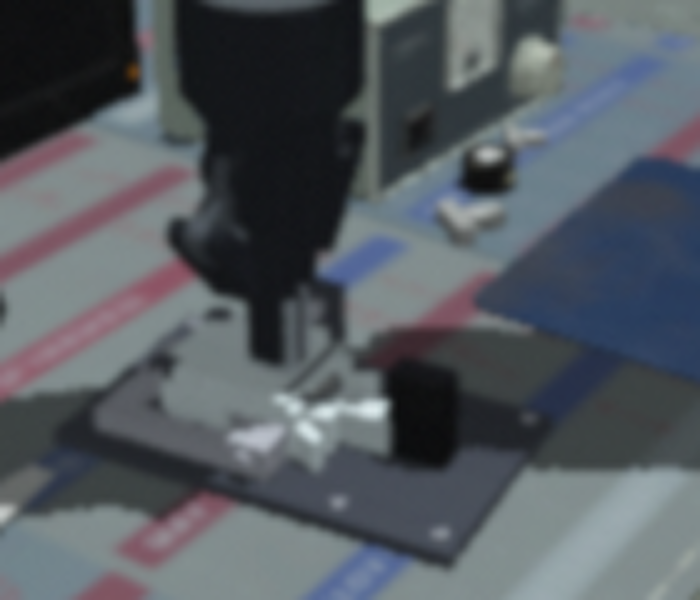

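Call:
step_arm --steps '[[[0, 0, 0.8], [0, 0, 0], 0], [[0, 0, 0], [0, 0, 0], 0], [[0, 0, 0], [0, 0, 0], 0]]'

```text
time: 21.78
tcp_pos: [0.5747, 0.342, 0.0363]
ee_rot: [[0.99, 0.141, 0.001], [0.141, -0.99, -0.002], [0.001, 0.002, -1.0]]
force: [-1.6, -1.9, 9.0]
opening: -0.0
```

Call:
step_arm --steps '[[[0, 0, 0.8], [0, 0, 0], 0], [[0, 0, 0], [0, 0, 0], 0], [[0, 0, 0], [0, 0, 0], 0]]'

```text
time: 22.03
tcp_pos: [0.5747, 0.342, 0.036]
ee_rot: [[0.99, 0.141, 0.001], [0.141, -0.99, -0.002], [0.001, 0.002, -1.0]]
force: [-3.4, -3.7, 12.6]
opening: -0.0004
```

Call:
step_arm --steps '[[[0, 0, 0.8], [0, 0, 0], 0], [[0, 0, 0], [0, 0, 0], 0], [[0, 0, 0], [0, 0, 0], 0]]'

```text
time: 22.28
tcp_pos: [0.5747, 0.3421, 0.0358]
ee_rot: [[0.99, 0.141, 0.001], [0.141, -0.99, -0.002], [0.001, 0.002, -1.0]]
force: [-5.0, -2.9, 15.1]
opening: -0.0002
```

Call:
step_arm --steps '[[[0, 0, 0.8], [0, 0, 0], 0], [[0, 0, 0], [0, 0, 0], 0], [[0, 0, 0], [0, 0, 0], 0]]'

```text
time: 22.53
tcp_pos: [0.5747, 0.342, 0.0355]
ee_rot: [[0.99, 0.141, 0.001], [0.141, -0.99, -0.002], [0.001, 0.002, -1.0]]
force: [-5.4, -4.6, 19.1]
opening: 0.0002
```

Run:
```python
from m import *
s=arm.get_state();print(s['tcp_pos'],s['force'],s['moment'])
c=cam('wrist','w16'); cv2.imwrite('pics/w16b.png',cv2.resize(c['img'][150:320,180:380,::-1],None,fx=3.5,fy=3.5,interpolation=cv2.INTER_CUBIC))
```

```text
[0.5747 0.342  0.0355] [-5.4004 -4.5821 19.1466] [-0.7629  1.1846 -0.0095]
```

View pics/w16b.png

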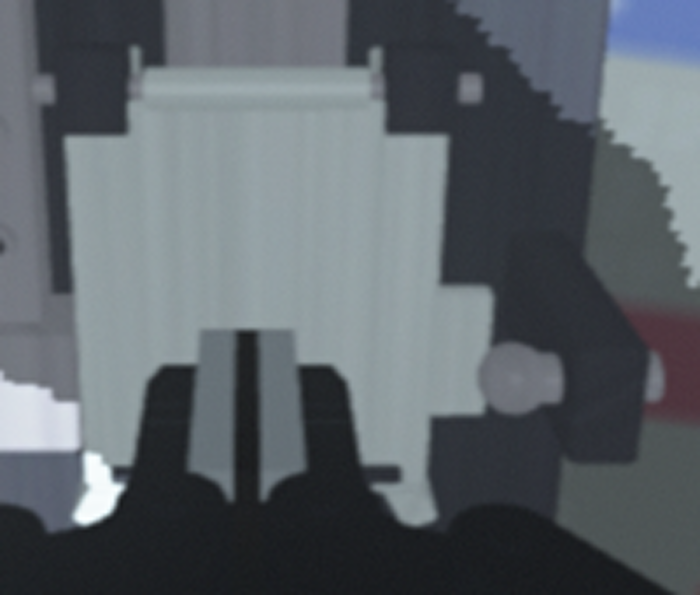

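Call:
step_arm --steps '[[[0, 0, 0.8], [0, 0, 0], 0], [[0, 0, 0], [0, 0, 0], 0], [[0, 0, 0], [0, 0, 0], 0]]'

```text
time: 22.83
tcp_pos: [0.5747, 0.3421, 0.0354]
ee_rot: [[0.99, 0.141, 0.001], [0.141, -0.99, -0.002], [0.001, 0.002, -1.0]]
force: [-7.3, -4.4, 24.6]
opening: 0.0002
```

Call:
step_arm --steps '[[[0, 0, 0.8], [0, 0, 0], 0], [[0, 0, 0], [0, 0, 0], 0], [[0, 0, 0], [0, 0, 0], 0]]'

```text
time: 23.08
tcp_pos: [0.5747, 0.3421, 0.0354]
ee_rot: [[0.99, 0.141, 0.002], [0.141, -0.99, -0.002], [0.001, 0.002, -1.0]]
force: [-8.4, -5.8, 28.4]
opening: 0.0
```

Call:
step_arm --steps '[[[0, 0, -3], [0, 0, 0], 0], [[0, 0, -3], [0, 0, 0], 0], [[0, 0, -3], [0, 0, 0], 0], [[0, 0, -3], [0, 0, 0], 0], [[0, 0, 0], [0, 0, 0], 0]]'

```text
time: 23.5
tcp_pos: [0.575, 0.3422, 0.0434]
ee_rot: [[0.99, 0.141, 0.001], [0.141, -0.99, -0.001], [0.001, 0.001, -1.0]]
force: [-0.0, -0.6, 0.5]
opening: -0.0001
```

Run:
```python
from m import *
s=arm.get_state();print(s['tcp_pos'],s['force'],s['moment'])
c=cam('wrist','w17'); cv2.imwrite('pics/w17b.png',cv2.resize(c['img'][150:320,180:380,::-1],None,fx=3.5,fy=3.5,interpolation=cv2.INTER_CUBIC))
c=cam('scene','s17');cv2.imwrite('pics/s17b.png',cv2.resize(c['img'][150:270,170:310,::-1],None,fx=5,fy=5,interpolation=cv2.INTER_CUBIC))
```

```text
[0.575  0.3422 0.0434] [-0.017  -0.5756  0.4861] [-0.0349 -0.0238  0.0656]
```

View pics/w17b.png

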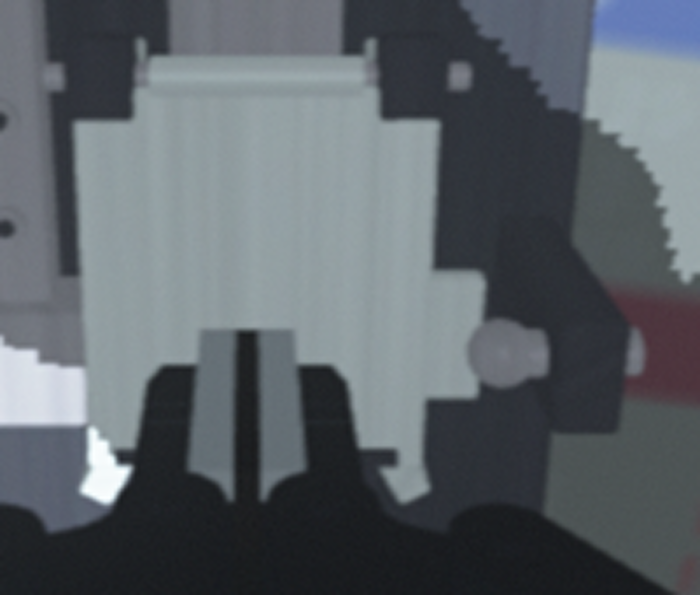

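View pics/s17b.png

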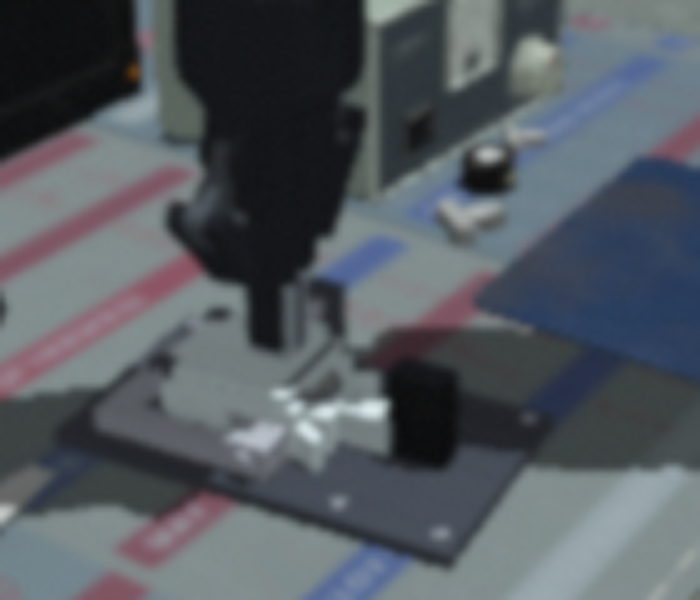

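Call:
step_arm --steps '[[[0, 0, -10], [0, 0, 0], 0], [[0, 0, -20], [0, 0, 0], 0], [[0, 0, -30], [0, 0, 0], 0], [[0, 0, -30], [0, 0, 0], 0], [[-20, 0, -20], [0, 0, 0], 0]]'

```text
time: 24.02
tcp_pos: [0.5594, 0.3398, 0.1565]
ee_rot: [[0.99, 0.138, 0.007], [0.138, -0.99, 0.002], [0.007, -0.001, -1.0]]
force: [1.3, -0.2, 0.5]
opening: 0.0003
```

Call:
step_arm --steps '[[[-35, 0, 0], [0, 0, 0], 0], [[-35, 0, 0], [0, 0, 0], 0], [[-20, 0, 0], [0, 0, 0], 0], [[0, 0, 0], [0, 0, 0], 0], [[0, 0, 0], [0, 0, 0], 0]]'

```text
time: 24.43
tcp_pos: [0.4651, 0.3269, 0.1541]
ee_rot: [[0.99, 0.143, 0.001], [0.143, -0.99, -0.001], [0.001, 0.001, -1.0]]
force: [0.5, 0.1, -0.5]
opening: -0.0003
```

Call:
step_arm --steps '[[[0, 0, 0], [0, 0, 0], 0], [[0, 0, 0], [0, 0, 0], 0], [[0, 0, 0], [0, 0, 0], 0], [[0, 0, 0], [0, 0, 0], 0], [[0, 0, 0], [0, 0, 0], 0]]'

```text
time: 24.85
tcp_pos: [0.4662, 0.3265, 0.153]
ee_rot: [[0.99, 0.141, 0.0], [0.141, -0.99, -0.002], [0.0, 0.002, -1.0]]
force: [-0.3, 0.4, 0.7]
opening: 0.0001
```

Run:
```python
from m import *
s=arm.get_state();print(s['tcp_pos'],s['force'],s['joint_vel'])
c=cam('wrist','w18'); cv2.imwrite('pics/w18b.png',cv2.resize(c['img'][0:250,130:370,::-1],None,fx=2.4,fy=2.4,interpolation=cv2.INTER_CUBIC))
c=cam('scene','s18');cv2.imwrite('pics/s18b.png',cv2.resize(c['img'][150:270,170:310,::-1],None,fx=5,fy=5,interpolation=cv2.INTER_CUBIC))
```

```text
[0.4662 0.3265 0.153 ] [-0.2843  0.417   0.6576] [-0.1316 -0.0829 -0.1455  0.3348 -0.0932  0.1123 -0.0996]
```

View pics/w18b.png

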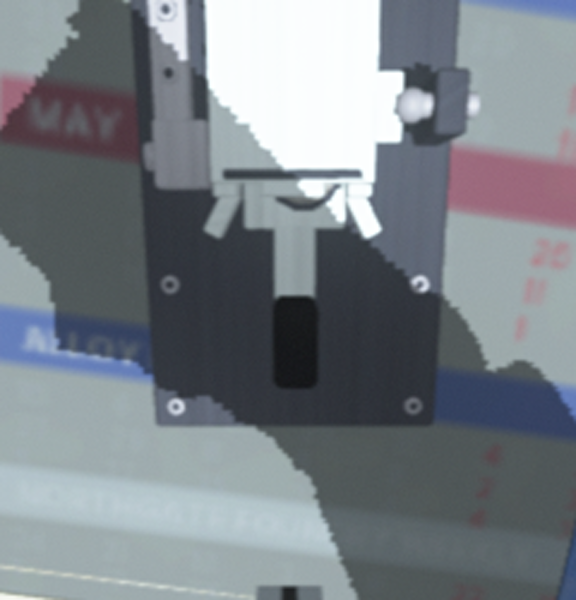

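View pics/s18b.png

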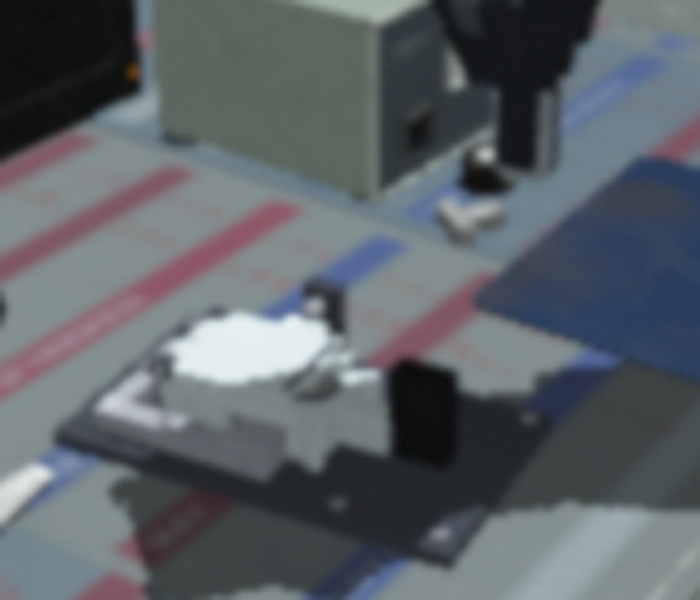

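Run:
```python
from m import *
c=load('w18'); g=lambda p:((p[0]+.5)/2.4-.5+130,(p[1]+.5)/2.4-.5)
W=[onz(c,*g(p),.008) for p in [(156,425),(435,425)]]
a,t,e=fit2([(-.085,.055),(-.085,-.055)],W);print(a,t,e.tolist())
for p,z in [((295,387),.052),((262,228),.026),((330,228),.026)]: print(R(8.1).T@(onz(c,*g(p),z)[:2]-t)*1000)
print('expected rib rear -60.7, block rear -10.7')
```

```text
8.02295944980103 [0.5553 0.3359] [[-0.013643523279982528, 0.09679725142330842], [0.013643523280038039, -0.0967972514231974]]
[-59.923    0.7655]
[-10.529  11.855]
[-10.5518 -11.3146]
expected rib rear -60.7, block rear -10.7
```

The carrier is where it was held and the cover is flat with the catch ball over its tab. The arm is clear, so I'm handing in.

```bash
python3 -c "
from plant import arm
print(arm.sign_off())"
```

```text
the job is handed in; nothing more can be done
None
```

The carrier is docked and held, and the cover is shut and latched. I handed the job in at about 25 s; sign-off gave no verdict.

**Carrier:** I gripped it by its rib, lined it up with the channel and slid it in nose first.
- Pushing past the side ball took at most about 9 N, then the ball snapped into the notch.
- I felt the stop with about 6 N, well under ramming, eased back and let go.
- The last picture puts the rear of the block at 10.5 mm and the rear of the rib at 59.9 mm before the mouth. From where I felt it settle I expected 10.7 and 60.7 mm, so both agree within the camera's 2 mm.

**Cover:** I pressed it down with the closed fingers to about 28 N, until it would go no lower. After I backed away it stayed flat, with the catch ball over its tab. That was still so in the pictures taken more than a second later, with the arm clear.

**Checks that disagreed or were weak:**
- **Mat thickness:** the mat under the carrier was about 3.5 mm thick, not the 1 mm I had assumed, so I lowered onto the plate by feel.
- **Snap of the catch:** the force readings did not show a clear snap as the cover caught. I relied on it staying shut by itself.

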